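# Wind out and load the lime press

### The job

Get the lime press ready for service: with its flap guard still shut, wind the rewind crank clockwise until the drag suddenly lets go, and stop there, no more than half a turn past that point. Then lift the flap guard well back over the hood, lay every lime half from the board cut face down in the carriage pockets, one to a pocket (any pocket), and shut the guard fully. Leave the glasses, jug, funnel, muddler and salt standing or lying where they are.

Things in the scene. Friction and masses are not known exactly. Their poses are not given: they have to be found in the camera images.
- press: Lime press, fixed; base 300 x 335 x 16 mm. Origin: on the counter under the middle of the loading bay; x points away from the robot's side to the green hood (roof 73 mm up, from x = 55 on), y along the pockets, z up. Steel cheeks 8 mm thick at y = +-159, 72 mm high, x -50 to 55. A column 50 mm square, 360 mm high, at x 205, y 125 carries a lever that plays no part.
- crank_axis (a point): Point on the vertical axis of the rewind crank, 90 mm above the counter, 225 mm to the -y side of the bay's middle. The crank stands on a round green housing (radius 36, 58 mm high).
- crank_knob (a point): Middle of the crank's black upright grip: a cylinder 20 mm in diameter from 71 to 107 mm above the counter, 50 mm from the crank axis; this point is 93 mm up. The grip spins freely on its pin, so it can be held in a fixed orientation while it is led round. The steel arm below it is topped at 71 mm.
- crank (a joint): Rewind crank (rad), grows clockwise seen from above, the winding direction; starts at 0 to 5 (at 0 the arm points to the press's -x). Draws the carriage out 4 mm per rad against a brake, about 8 N at the grip. At 20 rad the brake is passed, the drag falls suddenly to about 1 N and the crank stays where it is left. Beyond 23.5 the carriage is strained.
- flap (a joint): Flap guard: 0 = shut (level over the bay), grows as its robot-side edge is lifted up and over towards the hood, stop at 2.5 rad. Its hinge is stiff (about 0.13 N m, roughly 1 to 2 N at the handle), so it stays at any angle; left at less than about 2.3 it stands in the way of a wide gripper over the pockets. Clear panel 98 mm (x) x 310 (y) x 4 mm.
- flap_hinge (a point): Middle of the flap's hinge axis, which runs along the press's y, 78 mm above the counter.
- flap_handle (a point): Grip point on the flap's orange tab, a fin 14 mm thick along the press's y, 12 mm high, sticking 34 mm straight out from the middle of the flap's edge; this point is 126 mm from the hinge axis and 25 mm past the flap's edge, on the tab's middle plane. Pinched across y, the tab can turn between the fingers.
- well1 (a point): Middle of the floor of pocket 1 of 5 in the white carriage: square pocket 50 x 50 mm, 8 mm deep, walls 6 mm, pitch 56 mm along the press's y (1 is nearest the crank); floor 25 mm above the counter. It moves with the carriage (out of the hood, towards the press's -x, as the crank is wound).
- well2 (a point): Middle of the floor of pocket 2 of 5 in the white carriage: square pocket 50 x 50 mm, 8 mm deep, walls 6 mm, pitch 56 mm along the press's y (1 is nearest the crank); floor 25 mm above the counter. It moves with the carriage (out of the hood, towards the press's -x, as the crank is wound).
- well3 (a point): Middle of the floor of pocket 3 of 5 in the white carriage: square pocket 50 x 50 mm, 8 mm deep, walls 6 mm, pitch 56 mm along the press's y (1 is nearest the crank); floor 25 mm above the counter. It moves with the carriage (out of the hood, towards the press's -x, as the crank is wound).
- well4 (a point): Middle of the floor of pocket 4 of 5 in the white carriage: square pocket 50 x 50 mm, 8 mm deep, walls 6 mm, pitch 56 mm along the press's y (1 is nearest the crank); floor 25 mm above the counter. It moves with the carriage (out of the hood, towards the press's -x, as the crank is wound).
- well5 (a point): Middle of the floor of pocket 5 of 5 in the white carriage: square pocket 50 x 50 mm, 8 mm deep, walls 6 mm, pitch 56 mm along the press's y (1 is nearest the crank); floor 25 mm above the counter. It moves with the carriage (out of the hood, towards the press's -x, as the crank is wound).
- lime1: Green lime half lying on its flat cut face: 44 mm in diameter, 25 mm high, straight-sided up to 17 mm, domed above; 20 to 40 g; origin at the middle of the cut face, z up. Three to five of the five are present.
- lime2: Green lime half lying on its flat cut face: 44 mm in diameter, 25 mm high, straight-sided up to 17 mm, domed above; 20 to 40 g; origin at the middle of the cut face, z up. Three to five of the five are present.
- lime3: Green lime half lying on its flat cut face: 44 mm in diameter, 25 mm high, straight-sided up to 17 mm, domed above; 20 to 40 g; origin at the middle of the cut face, z up. Three to five of the five are present.
- lime4: Green lime half lying on its flat cut face: 44 mm in diameter, 25 mm high, straight-sided up to 17 mm, domed above; 20 to 40 g; origin at the middle of the cut face, z up. Three to five of the five are present.
- lime5: Green lime half lying on its flat cut face: 44 mm in diameter, 25 mm high, straight-sided up to 17 mm, domed above; 20 to 40 g; origin at the middle of the cut face, z up. Three to five of the five are present.
- board: Wooden chopping board 290 x 220 x 12 mm, fixed; the lime halves lie on it. Origin at the middle of its underside.
- cup_a: Clear glass cup, rim radius 34, height 90 mm, standing; origin at the middle of its underside. Bystander.
- cup_b: Green glass cup, rim radius 34, height 90 mm, standing; origin at the middle of its underside. Bystander.
- jug: White polypropylene jug, radius 55, height 160 mm, handle to its +x; origin at the middle of its underside. Bystander.
- funnel: Orange silicone funnel standing on its mouth, radius 45, height 85 mm; origin at the middle of its underside. Bystander.
- muddler: Wooden muddler, 210 mm long, up to 32 mm thick, lying along its x; origin under its middle. Bystander.
- salt: Salt jar, radius 30, height 75 mm; origin at the middle of its underside. Bystander.
There are look-alikes about, which are no part of the job. Leave any grey or purple look-alike of the lime4 alone.

How it is judged:
On the way, in this order (a step that is already met when the one before it is completed fails the run):
1. the crank has been wound past the point where the drag lets go, the guard still shut (value of joint crank above 20 rad and value of joint flap below 0.3 rad), for 0.2 s.
2. the flap guard is lifted well back (past 1.8 rad) (value of joint flap above 1.8 rad), for 0.2 s.
3. every lime half that is present lies flat in a pocket of its own, the guard still lifted (((horizontal distance between lime1 and well1 below 0.008 m and z of lime1 in the frame of well1 between -0.005 and 0.005 m) or (horizontal distance between lime1 and well2 below 0.008 m and z of lime1 in the frame of well2 between -0.005 and 0.005 m) or (horizontal distance between lime1 and well3 below 0.008 m and z of lime1 in the frame of well3 between -0.005 and 0.005 m) or (horizontal distance between lime1 and well4 below 0.008 m and z of lime1 in the frame of well4 between -0.005 and 0.005 m) or (horizontal distance between lime1 and well5 below 0.008 m and z of lime1 in the frame of well5 between -0.005 and 0.005 m)) and ((horizontal distance between lime2 and well1 below 0.008 m and z of lime2 in the frame of well1 between -0.005 and 0.005 m) or (horizontal distance between lime2 and well2 below 0.008 m and z of lime2 in the frame of well2 between -0.005 and 0.005 m) or (horizontal distance between lime2 and well3 below 0.008 m and z of lime2 in the frame of well3 between -0.005 and 0.005 m) or (horizontal distance between lime2 and well4 below 0.008 m and z of lime2 in the frame of well4 between -0.005 and 0.005 m) or (horizontal distance between lime2 and well5 below 0.008 m and z of lime2 in the frame of well5 between -0.005 and 0.005 m)) and ((horizontal distance between lime3 and well1 below 0.008 m and z of lime3 in the frame of well1 between -0.005 and 0.005 m) or (horizontal distance between lime3 and well2 below 0.008 m and z of lime3 in the frame of well2 between -0.005 and 0.005 m) or (horizontal distance between lime3 and well3 below 0.008 m and z of lime3 in the frame of well3 between -0.005 and 0.005 m) or (horizontal distance between lime3 and well4 below 0.008 m and z of lime3 in the frame of well4 between -0.005 and 0.005 m) or (horizontal distance between lime3 and well5 below 0.008 m and z of lime3 in the frame of well5 between -0.005 and 0.005 m)) and ((horizontal distance between lime4 and well1 below 0.008 m and z of lime4 in the frame of well1 between -0.005 and 0.005 m) or (horizontal distance between lime4 and well2 below 0.008 m and z of lime4 in the frame of well2 between -0.005 and 0.005 m) or (horizontal distance between lime4 and well3 below 0.008 m and z of lime4 in the frame of well3 between -0.005 and 0.005 m) or (horizontal distance between lime4 and well4 below 0.008 m and z of lime4 in the frame of well4 between -0.005 and 0.005 m) or (horizontal distance between lime4 and well5 below 0.008 m and z of lime4 in the frame of well5 between -0.005 and 0.005 m)) and ((horizontal distance between lime5 and well1 below 0.008 m and z of lime5 in the frame of well1 between -0.005 and 0.005 m) or (horizontal distance between lime5 and well2 below 0.008 m and z of lime5 in the frame of well2 between -0.005 and 0.005 m) or (horizontal distance between lime5 and well3 below 0.008 m and z of lime5 in the frame of well3 between -0.005 and 0.005 m) or (horizontal distance between lime5 and well4 below 0.008 m and z of lime5 in the frame of well4 between -0.005 and 0.005 m) or (horizontal distance between lime5 and well5 below 0.008 m and z of lime5 in the frame of well5 between -0.005 and 0.005 m)) and angle between each of lime1, lime2, lime3, lime4, lime5's own z axis and vertical below 0.25 rad and value of joint flap above 1 rad), for 0.2 s.
At the end, for the whole second after the job is handed in: Crank past the slack point and less than 3.5 rad beyond it, every present lime half cut face down and at rest in a pocket of its own (within 8 mm of the pocket's middle, on its floor within 5 mm), the guard shut within 0.08 rad, bystanders upright (((horizontal distance between lime1 and well1 below 0.008 m and z of lime1 in the frame of well1 between -0.005 and 0.005 m) or (horizontal distance between lime1 and well2 below 0.008 m and z of lime1 in the frame of well2 between -0.005 and 0.005 m) or (horizontal distance between lime1 and well3 below 0.008 m and z of lime1 in the frame of well3 between -0.005 and 0.005 m) or (horizontal distance between lime1 and well4 below 0.008 m and z of lime1 in the frame of well4 between -0.005 and 0.005 m) or (horizontal distance between lime1 and well5 below 0.008 m and z of lime1 in the frame of well5 between -0.005 and 0.005 m)) and ((horizontal distance between lime2 and well1 below 0.008 m and z of lime2 in the frame of well1 between -0.005 and 0.005 m) or (horizontal distance between lime2 and well2 below 0.008 m and z of lime2 in the frame of well2 between -0.005 and 0.005 m) or (horizontal distance between lime2 and well3 below 0.008 m and z of lime2 in the frame of well3 between -0.005 and 0.005 m) or (horizontal distance between lime2 and well4 below 0.008 m and z of lime2 in the frame of well4 between -0.005 and 0.005 m) or (horizontal distance between lime2 and well5 below 0.008 m and z of lime2 in the frame of well5 between -0.005 and 0.005 m)) and ((horizontal distance between lime3 and well1 below 0.008 m and z of lime3 in the frame of well1 between -0.005 and 0.005 m) or (horizontal distance between lime3 and well2 below 0.008 m and z of lime3 in the frame of well2 between -0.005 and 0.005 m) or (horizontal distance between lime3 and well3 below 0.008 m and z of lime3 in the frame of well3 between -0.005 and 0.005 m) or (horizontal distance between lime3 and well4 below 0.008 m and z of lime3 in the frame of well4 between -0.005 and 0.005 m) or (horizontal distance between lime3 and well5 below 0.008 m and z of lime3 in the frame of well5 between -0.005 and 0.005 m)) and ((horizontal distance between lime4 and well1 below 0.008 m and z of lime4 in the frame of well1 between -0.005 and 0.005 m) or (horizontal distance between lime4 and well2 below 0.008 m and z of lime4 in the frame of well2 between -0.005 and 0.005 m) or (horizontal distance between lime4 and well3 below 0.008 m and z of lime4 in the frame of well3 between -0.005 and 0.005 m) or (horizontal distance between lime4 and well4 below 0.008 m and z of lime4 in the frame of well4 between -0.005 and 0.005 m) or (horizontal distance between lime4 and well5 below 0.008 m and z of lime4 in the frame of well5 between -0.005 and 0.005 m)) and ((horizontal distance between lime5 and well1 below 0.008 m and z of lime5 in the frame of well1 between -0.005 and 0.005 m) or (horizontal distance between lime5 and well2 below 0.008 m and z of lime5 in the frame of well2 between -0.005 and 0.005 m) or (horizontal distance between lime5 and well3 below 0.008 m and z of lime5 in the frame of well3 between -0.005 and 0.005 m) or (horizontal distance between lime5 and well4 below 0.008 m and z of lime5 in the frame of well4 between -0.005 and 0.005 m) or (horizontal distance between lime5 and well5 below 0.008 m and z of lime5 in the frame of well5 between -0.005 and 0.005 m)) and angle between each of lime1, lime2, lime3, lime4, lime5's own z axis and vertical below 0.25 rad and value of joint flap below 0.08 rad and value of joint crank between 20 and 23.5 rad and linear speed of each of lime1, lime2, lime3, lime4, lime5 below 0.02 m/s and velocity of joint flap below 0.1 rad/s and angle between each of cup_a, cup_b, jug, funnel, muddler, salt's own z axis and vertical below 0.3 rad); the robot touches nothing.
It fails at once if the crank is wound more than 3.5 rad past the slack point (value of joint crank above 23.5 rad).
It fails at once if a bystander is moved more than 30 mm or tipped (distance of any of cup_a, cup_b, jug, funnel, muddler, salt from where it was at the start of the episode above 0.03 m or angle between any of cup_a, cup_b, jug, funnel, muddler, salt's own z axis and vertical above 0.5 rad).
Of lime1, lime2, lime3, lime4, lime5 only 3 to 5 are there at a start; the rules pass over those that are not, and their reading is None.
At some moment in a run one of lime1, lime2, lime3, lime4, lime5 may be knocked a few centimetres aside while the robot is not near it.
It also fails if it takes over 210 s, if anything falls off the work surface, if the arm or the gripper's body presses on something with over 40 N, if the wrist force passes 120 N, or if a joint passes its speed limit or range.

### The arm

A 7-joint arm with a two-finger parallel gripper is mounted at the origin on the work surface. World frame = base frame: x ahead of the robot, y to its left, z up, the work surface at z = 0. Lengths are in m, angles in rad, forces in N, time in s.
With the tool pointing down it reaches from about 0.4 to 0.85 m from the base axis. Payload 10.4 kg.
Tool frame: the origin (TCP) lies between the finger pads; the fingertips stand ahead of it and the grasp point (between the pads) lies 5 mm behind it (manip.tip_extent is the z of the fingertips in the tool frame, in m); z points along the fingers, y is the line along which they close (so a half turn about z gives the same grasp; the last joint's range is limited). The gripper opens to 85 mm and grips with 20 to 120 N. Pads are 22 mm wide; open, the fingers measure 114 mm over their backs; the gripper's body (76 mm by 85 mm) begins 54 mm behind the grasp point. The pads swing forward as they close: fully open they stand 13 mm farther back than shut.
Start: joints at [1.289, 0.332, -0.065, 1.46, 0.022, 1.35, -0.088], TCP at [0.16, -0.604, 0.245] pointing down, gripper open.
Joint ranges: [-2.6, 2.6], [-0.5, 2.12], [-1.47, 1.34], [0.16, 2.42], [-1.27, 4.41], [0.06, 2.06], [-2.6, 2.6]. Speed limits (rad/s): [2.22, 2.22, 2.79, 2.79, 3.14, 3.14, 3.14].

### API

Orientations are given as a unit quaternion [x, y, z, w].
In Python, from workcell import status, viewer, manip gives the robot as it stands.
- The arm moves only by the tool play_rows, never from a script. Its argument "plan" is one flat list of numbers, 7 for each row, row after row: the turn, a rotation vector about the tool's x, y, z in degrees, then the shift along the tool's x, y, z in m, then the opening, from 0 (shut) to 1 (fully open). In form: [ax, ay, az, dx, dy, dz, grip, ax, ay, az, dx, dy, dz, grip, ...]. A call has 1 to 20 rows; each row is the pose to reach, as a shift and turn from the pose commanded when the call began, along the tool's axes at that moment; what a row does not reach only later rows make up. A row lasts 1/8 s, in which the tool goes at most 62.5 mm and 10.7 degrees, less where a joint would pass 70% of its speed; a pose out of reach is approached as far as the arm can. A call with a gripper value outside its range is refused whole. The fingers move at their own pace and stop on an object; "squeeze" is the grip in N (left out, the last holds). Time passes only in rows, so rows that repeat a pose let the fingers close. It gives the time, the measured TCP pose, the force, the opening and the grip force at its end, in the units of the state.
- status.get_obs(): the state, without advancing time (a new reading comes with each control period).
- viewer.camera(name): name is "side" or "top" or "wrist"; returns the picture (480x640x3 uint8, red, green, blue); there is no depth.
- viewer.camera_model(name): a dict with "fx", "fy", "cx", "cy" (pixels), "R" (3x3) and "t" (3): a world point X has camera coordinates R X + t. Camera axes: x right, y down, z forward; pixel columns grow to the right and rows downward; lengths in m; the calibration is good to about 2 mm. A picture is of the moment at which its call begins: read the wrist's pose just before it. camera_model takes no time and is no camera call; for the wrist camera it gives the pose at the moment of the call.
- manip.hand_in(): hands the job in; it is judged then, once.
The state is a dict: "clock": time; "joint_pos": joint angles; "joint_velocities": joint speeds; "tau": joint torques, N m; "position": TCP position; "ee_rot": TCP orientation; "ft_force": force on the tool from outside, world axes, zero at the start; "torque": the same for the moment, N m; "grip_width": opening from 0.0 (shut) to 1.0 (fully open); "grasp_force": force on a finger pad.
Only numpy, scipy, OpenCV 4.12 (cv2) and the standard library are available. Lean on these libraries where they do the work, as an engineer would, in place of code of your own. Each camera call takes 0.05 s, during which the arm holds its last target. There are 200 camera calls.

## Working session

There is one attempt and no reset: what is moved stays moved. The work goes in short steps, Python scripts to look and compute and a tool call to move; the robot and the scene stay as the last step left them, time stands still between calls to the robot, and variables do not carry over. Pictures are saved under pics/ and viewed, at most 14 in all, crops included, and the job is handed in when it is done.

Besides the shell and the picture viewer there is one more tool, called as name(argument=value, ...), one argument or row to a line, values as JSON. play_rows: Moves the arm, as the interface text tells. Its arguments: {"type":"object","properties":{"plan":{"type":"array","items":{"type":"number"}},"squeeze":{"type":"number"}},"required":["plan"]}

```bash
mkdir -p pics
cat > h.py <<'E'
import numpy as np, cv2
from scipy.spatial.transform import Rotation as Rn
from workcell import status, viewer, manip
def snap(cam,fn,crop=None,s=1):
    m=viewer.camera_model(cam); im=viewer.camera(cam)[:,:,::-1]
    cv2.imwrite('pics/raw_'+fn,im)
    if crop: im=im[crop[1]:crop[3],crop[0]:crop[2]]
    cv2.imwrite('pics/'+fn,cv2.resize(im,None,fx=s,fy=s,interpolation=cv2.INTER_CUBIC)); return m
def ray(m,u,v,z):
    R=np.array(m['R']);t=np.array(m['t']);c=-R.T@t
    d=R.T@np.array([(u-m['cx'])/m['fx'],(v-m['cy'])/m['fy'],1]); return c+d*(z-c[2])/d[2]
def proj(m,X):
    p=np.array(m['R'])@np.array(X)+np.array(m['t']); return m['fx']*p[0]/p[2]+m['cx'],m['fy']*p[1]/p[2]+m['cy']
E
python3 - <<'E'
from h import *
for c in('top','side'):
    m=snap(c,c+'0.png'); print(c,-np.array(m['R']).T@m['t'],m['fx'],np.array(m['R'])[2])
o=status.get_obs();print({k:np.round(o[k],3) for k in o}, manip.tip_extent)
E
```

```text
top [0.37533347 0.05343591 1.34235773] 545.8718523173709 [ 0.13038754  0.01054625 -0.99140701]
side [ 0.44921562 -0.70607601  0.74954971] 467.26163762059406 [ 0.09337336  0.74868593 -0.65631608]
{'clock': np.float64(0.1), 'joint_pos': array([ 1.289,  0.333, -0.065,  1.461,  0.022,  1.35 , -0.089]), 'joint_velocities': array([ 0.001, -0.001, -0.002, -0.002, -0.   , -0.001, -0.001]), 'tau': array([ 2.0000e-03, -6.2675e+01,  4.9000e-02, -3.9243e+01,  1.6000e-02,
        7.0000e-03,  0.0000e+00]), 'position': array([ 0.16 , -0.604,  0.245]), 'ee_rot': array([ 0.992,  0.129, -0.   , -0.001]), 'ft_force': array([ 0.89 , -0.106, -0.715]), 'torque': array([-0.014,  0.044,  0.005]), 'grasp_force': np.float64(0.0), 'grip_width': np.float64(1.0)} 0.014
```

View pics/top0.png

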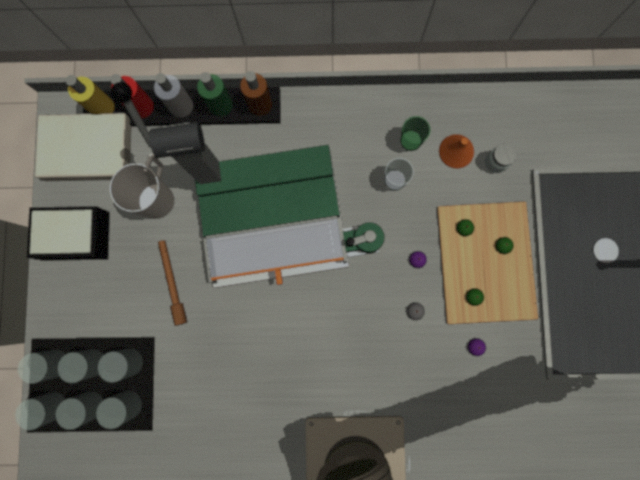

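View pics/side0.png

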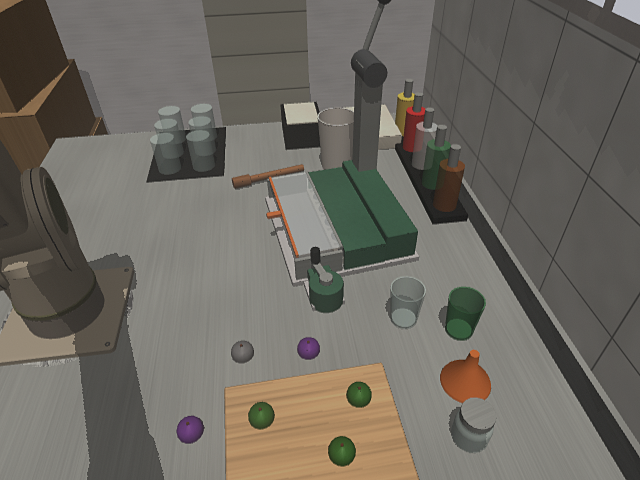

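Top view, candidates for lime halves: green at (466,228), (504,245) and (475,297), all on the board. Purple at (418,259) and (477,347) and grey at (416,311) lie off the board and are look-alikes, so I leave them. The crank housing is at (369,237) with the knob near (350,240), and the flap tab is at (278,276). Next is one close crop.

Run:
```python
import cv2,numpy as np
a=cv2.imread('pics/raw_top0.png');b=cv2.imread('pics/raw_side0.png')
x=cv2.resize(a[140:300,190:390],(800,640),interpolation=cv2.INTER_CUBIC)[:600]
cv2.imwrite('pics/c1.png',x)
y=cv2.resize(b[160:320,250:430],(675,600),interpolation=cv2.INTER_CUBIC)
cv2.imwrite('pics/c2.png',y)
hsv=cv2.cvtColor(a,cv2.COLOR_BGR2HSV)
g=cv2.inRange(hsv,(45,80,20),(75,255,255)); g[:,:440]=0
n,l,s,c=cv2.connectedComponentsWithStats(g)
print([(s[i],c[i]) for i in range(1,n) if s[i,4]>60])
```

```text
[(array([457, 220,  16,  15, 182], dtype=int32), array([464.93956044, 227.20879121])), (array([497, 238,  16,  15, 182], dtype=int32), array([504.11538462, 245.03296703])), (array([467, 290,  16,  15, 187], dtype=int32), array([474.5026738 , 296.76470588]))]
```

View pics/c1.png

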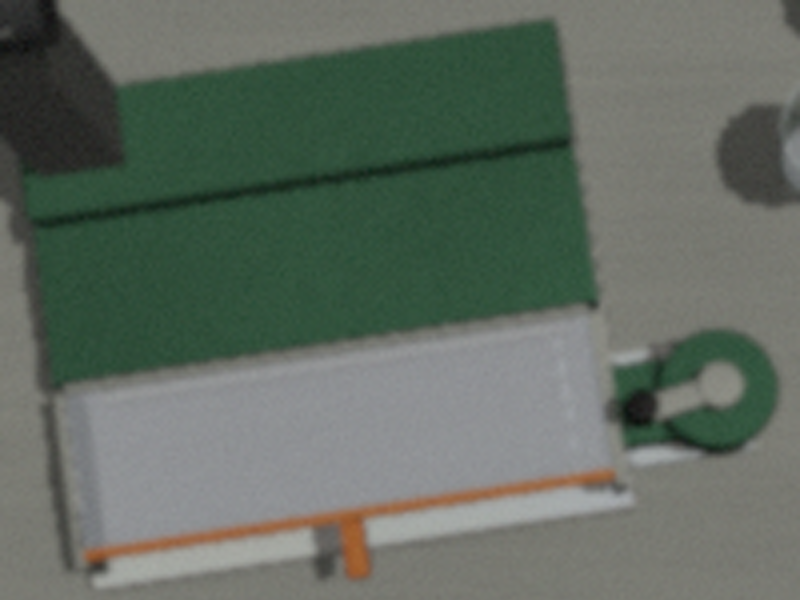

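View pics/c2.png

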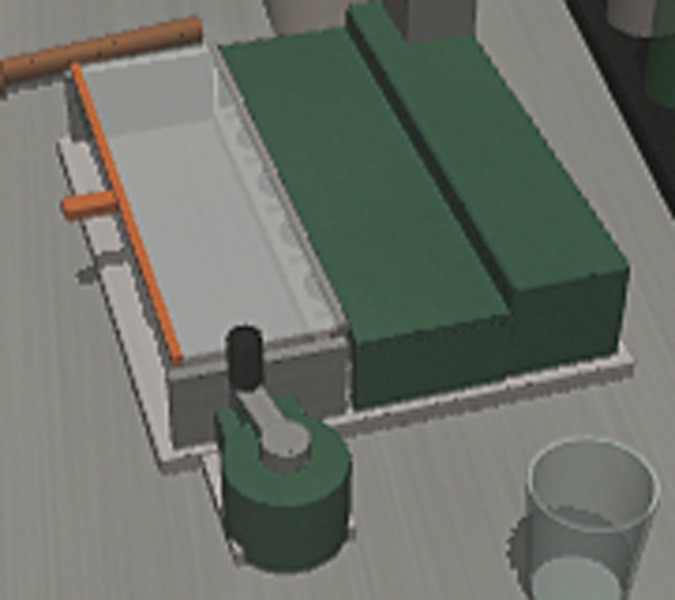

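```bash
cat >> h.py <<'E'
def P(pose,x,y,z):
    px,py,a=pose; return np.array([px+x*np.cos(a)-y*np.sin(a),py+x*np.sin(a)+y*np.cos(a),z])
E
python3 - <<'E'
from h import *
from scipy.optimize import least_squares
mt,ms=viewer.camera_model('top'),viewer.camera_model('side')
T=lambda u,v:(190+u/4,140+v/4); S=lambda u,v:(250+u/3.75,160+v/3.75)
obs=[(mt,T(720,385),'hub'),(mt,T(357,575),'tip'),(mt,T(90,555),'fl'),(mt,T(613,475),'fr'),(mt,T(596,305),'hr'),(mt,T(55,385),'hl'),
(ms,S(285,435),'hub'),(ms,S(68,208),'tip'),(ms,S(76,66),'fl'),(ms,S(178,358),'fr'),(ms,S(352,335),'hr'),(ms,S(218,45),'hl'),
(mt,T(641,405),'kn'),(ms,S(245,335),'kn')]
def pts(q):
    p=q[:3];h=q[3];w=q[4];a=q[5]
    return dict(hub=P(p,0,-.225,q[6]),tip=P(p,h-.135,0,.078),fl=P(p,h-.101,.155,.08),fr=P(p,h-.101,-.155,.08),hr=P(p,.055,-w,.073),hl=P(p,.055,w,.073),
      kn=P(p,-.05*np.cos(a),-.225+.05*np.sin(a),.107))
f=lambda q:np.concatenate([np.subtract(proj(m,pts(q)[k]),uv) for m,uv,k in obs])
r=least_squares(f,[.55,.2,.1,.05,.16,1.,.075],loss='soft_l1')
print(np.round(r.x,4));print(np.round(f(r.x).reshape(-1,2),1)); q=r.x
# crank angle convention: clockwise from -x -> toward +y
print('axis',P(q,0,-.225,.09),'knob',pts(q)['kn'],'tip',pts(q)['tip'])
for uv in[(464.94,227.21),(504.1,245),(474.5,296.8)]: print(ray(mt,*uv,.03))
print(ray(mt,418,259,.015),ray(mt,416,311,.015),ray(mt,477,347,.015))
E
```

```text
[0.5109 0.1786 0.1299 0.0548 0.1602 1.3513 0.0721]
[[-0.  -0.5]
 [ 0.2 -0.1]
 [-1.4  0.1]
 [ 0.3  0.5]
 [ 0.2  0.5]
 [ 0.6  0.5]
 [ 1.2  0.1]
 [ 0.2 -0.5]
 [ 0.3 -0.8]
 [-0.3 -0.5]
 [-0.1  0.8]
 [-0.1  0. ]
 [ 0.4  0.3]
 [ 0.3 -0.5]]Traceback (most recent call last):
  File "<stdin>", line 16, in <module>
  File "h.py", line 15, in P
    px,py,a=pose; return np.array([px+x*np.cos(a)-y*np.sin(a),py+x*np.sin(a)+y*np.cos(a),z])
    ^^^^^^^
ValueError: too many values to unpack (expected 3)
```

```bash
cat >> h.py <<'E'
PR=(0.5109,0.1786,0.1299)   # press pose
def knob(a,z=.092): return P(PR,-.05*np.cos(a),-.225+.05*np.sin(a),z)
def rel(targets,o=None,base=None):
    """targets: (xyz, world R or None, grip) -> rows rel. to base pose (xyz,R) or measured"""
    if base is None:
        o=o or status.get_obs(); base=(np.array(o['position']),Rn.from_quat(o['ee_rot']))
    p0,R0=base; out=[]
    for p,R,g in targets:
        v=(R0.inv()*(R if R is not None else R0)).as_rotvec(degrees=True)
        d=R0.inv().apply(np.array(p)-p0)
        out+=[round(float(x),1) for x in v]+[round(float(x),4) for x in d]+[g]
    return out
def down(yaw): # tool z down, tool x at world yaw
    return Rn.from_euler('z',yaw)*Rn.from_euler('x',np.pi)
E
python3 - <<'E'
from h import *
mt=viewer.camera_model('top')
print('axis',P(PR,0,-.225,.09),'knob',knob(1.351))
for uv in[(464.94,227.21),(504.1,245),(474.5,296.8)]: print(ray(mt,*uv,.03))
print(ray(mt,418,259,.015),ray(mt,416,311,.015),ray(mt,477,347,.015))
# tool y along press x => tool x yaw = press yaw+90 (tool y = yaw-90)
k=knob(1.351); D=down(PR[2]+np.pi/2)
o=status.get_obs(); print(o['position'],Rn.from_quat(o['ee_rot']).as_matrix().round(3).tolist())
print(rel([(o['position']+[0,0,.05],D,1),([k[0],k[1],.2],D,1),(k,D,1)]))
E
```

```text
axis [ 0.54004537 -0.04450434  0.09      ] knob [0.52291475 0.0024695  0.092     ]
[ 0.56207982 -0.27795537  0.03      ]
[ 0.51706465 -0.3697885   0.03      ]
[ 0.39431122 -0.29219782  0.03      ]
[ 0.48819101 -0.16396754  0.015     ] [ 0.36298055 -0.1542455   0.015     ] [ 0.27575406 -0.29581992  0.015     ]
[ 0.15984011 -0.60388988  0.24459619] [[0.967, 0.256, -0.0], [0.256, -0.967, 0.001], [-0.0, -0.001, -1.0]]
[-0.1, -0.0, -82.6, -0.0, -0.0001, -0.05, 1, -0.1, -0.0, -82.6, 0.5062, -0.4932, 0.0452, 1, -0.1, -0.0, -82.6, 0.5062, -0.4931, 0.1532, 1]
```

play_rows(
  plan=[0,0,-20,0.1,-0.1,0,1,0,0,-82.6,0.506,-0.493,0.045,1,0,0,-82.6,0.506,-0.493,0.045,1,0,0,-82.6,0.506,-0.493,0.045,1,0,0,-82.6,0.506,-0.493,0.045,1,0,0,-82.6,0.506,-0.493,0.045,1,0,0,-82.6,0.506,-0.493,0.045,1,0,0,-82.6,0.506,-0.493,0.045,1,0,0,-82.6,0.506,-0.493,0.045,1,0,0,-82.6,0.506,-0.493,0.045,1,0,0,-82.6,0.506,-0.493,0.045,1,0,0,-82.6,0.506,-0.493,0.045,1,0,0,-82.6,0.506,-0.493,0.045,1,0,0,-82.6,0.506,-0.493,0.045,1,0,0,-82.6,0.506,-0.493,0.045,1,0,0,-82.6,0.506,-0.493,0.045,1],
  squeeze=30,
)

```text
clock: 2.1
position: [0.5228, 0.0009, 0.2004]
ee_rot: [0.66, 0.751, -0.0, 0.0]
ft_force: [-0.1, 1.0, -0.3]
grip_width: 1.002
grasp_force: 0.0
```

Run:
```python
from h import *
o=status.get_obs();print(o['clock'],o['position'],o['joint_pos'].round(2))
k=knob(1.351);m=snap('wrist','w1.png')
print(proj(m,[*k[:2],.107]),proj(m,[*k[:2],.0925]), proj(m,P(PR,0,-.225,.072)))
print(rel([(k,down(PR[2]+np.pi/2),1)]))
```

```text
2.1 [0.52275334 0.0009324  0.20043535] [ 0.59  0.21 -0.76  1.76  0.16  1.23 -0.08]
(np.float64(323.30720155265), np.float64(251.1342508424356)) (np.float64(323.32587865357806), np.float64(245.03400462612655)) (np.float64(336.90567946562476), np.float64(295.5277673087563))
[0.0, 0.0, -0.1, 0.0014, 0.0003, 0.1084, 1]
```

View pics/w1.png

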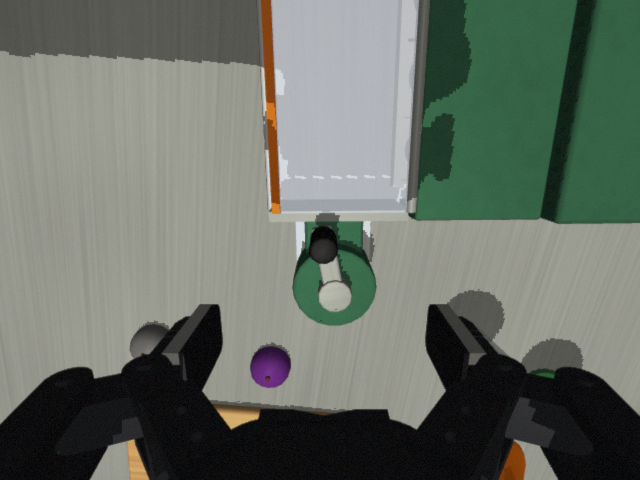

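The wrist view shows the knob top at (324,248) and the hub at (335,296), within 3 px (about 1 mm) of the model. Descending and gripping.

play_rows(
  plan=[0,0,0,0.0014,0,0.03,1,0,0,0,0.0014,0,0.06,1,0,0,0,0.0014,0,0.09,1,0,0,0,0.0014,0,0.108,1,0,0,0,0.0014,0,0.108,0.5,0,0,0,0.0014,0,0.108,0.2,0,0,0,0.0014,0,0.108,0,0,0,0,0.0014,0,0.108,0,0,0,0,0.0014,0,0.108,0,0,0,0,0.0014,0,0.108,0],
  squeeze=40,
)

```text
clock: 3.4
position: [0.5233, 0.0033, 0.0933]
ee_rot: [0.66, 0.751, 0.0, 0.001]
ft_force: [-2.0, 0.2, 6.7]
grip_width: 0.221
grasp_force: 38.9
```

```bash
cat > arc.py <<'E'
from h import *
import sys
def ang(p):
    d=np.array(p[:2])-P(PR,0,-.225,0)[:2]; c,s=np.cos(PR[2]),np.sin(PR[2]); x,y=d[0]*c+d[1]*s,-d[0]*s+d[1]*c
    return np.arctan2(y,-x),np.hypot(x,y)
o=status.get_obs(); print(o['clock'],o['position'],o['ft_force'].round(1),o['grip_width'],o['grasp_force'],ang(o['position']))
a0,a1,n,ret=float(sys.argv[1]),float(sys.argv[2]),int(sys.argv[3]),knob
base=(knob(a0),down(PR[2]+np.pi/2))
A=np.linspace(a0,a1,n+1)[1:]
print(rel([(knob(a),None,0) for a in A],base=base))
E
python3 arc.py 1.351 7.351 20
```

```text
3.4 [0.52331664 0.00325292 0.09330567] [-2.   0.2  6.7] 0.22051386858223743 38.873984813690186 (np.float64(1.363766147614123), np.float64(0.050602439563882516))
[0.0, 0.0, 0.0, 0.001, 0.0149, 0.0, 0, 0.0, 0.0, 0.0, -0.0024, 0.0295, 0.0, 0, 0.0, 0.0, 0.0, -0.0099, 0.0423, 0.0, 0, 0.0, 0.0, 0.0, -0.021, 0.0524, 0.0, 0, 0.0, 0.0, 0.0, -0.0345, 0.0588, 0.0, 0, 0.0, 0.0, 0.0, -0.0493, 0.0609, 0.0, 0, 0.0, 0.0, 0.0, -0.064, 0.0585, 0.0, 0, 0.0, 0.0, 0.0, -0.0774, 0.0519, 0.0, 0, 0.0, 0.0, 0.0, -0.0883, 0.0416, 0.0, 0, 0.0, 0.0, 0.0, -0.0956, 0.0286, 0.0, 0, 0.0, 0.0, 0.0, -0.0987, 0.014, 0.0, 0, 0.0, 0.0, 0.0, -0.0974, -0.0009, -0.0, 0, 0.0, 0.0, 0.0, -0.0917, -0.0147, -0.0, 0, 0.0, 0.0, 0.0, -0.0822, -0.0263, -0.0, 0, 0.0, 0.0, 0.0, -0.0697, -0.0345, -0.0, 0, 0.0, 0.0, 0.0, -0.0554, -0.0387, -0.0, 0, 0.0, 0.0, 0.0, -0.0404, -0.0384, -0.0, 0, 0.0, 0.0, 0.0, -0.0263, -0.0337, -0.0, 0, 0.0, 0.0, 0.0, -0.0141, -0.0251, -0.0, 0, 0.0, 0.0, 0.0, -0.005, -0.0132, -0.0, 0]
```

play_rows(
  plan=[0,0,0,0.001,0.0149,0,0,0,0,0,-0.0024,0.0295,0,0,0,0,0,-0.0099,0.0423,0,0,0,0,0,-0.021,0.0524,0,0,0,0,0,-0.0345,0.0588,0,0,0,0,0,-0.0493,0.0609,0,0,0,0,0,-0.064,0.0585,0,0],
)

```text
clock: 4.28
position: [0.5879, -0.0495, 0.0931]
ee_rot: [0.659, 0.752, 0.0, -0.002]
ft_force: [-12.8, 12.1, 12.0]
grip_width: 0.222
grasp_force: 39.5
```

```bash
python3 arc.py 3.451 9.451 20
```

```text
4.275 [ 0.5878788  -0.04948021  0.09311621] [-12.8  12.1  12. ] 0.22154828875755117 39.45213496685028 (np.float64(-2.9080406245316084), np.float64(0.048091543017630065))
[0.0, 0.0, 0.0, -0.0134, -0.0066, -0.0, 0, 0.0, 0.0, 0.0, -0.0242, -0.0169, -0.0, 0, 0.0, 0.0, 0.0, -0.0315, -0.0299, -0.0, 0, 0.0, 0.0, 0.0, -0.0347, -0.0446, -0.0, 0, 0.0, 0.0, 0.0, -0.0334, -0.0594, -0.0, 0, 0.0, 0.0, 0.0, -0.0277, -0.0733, -0.0, 0, 0.0, 0.0, 0.0, -0.0182, -0.0848, -0.0, 0, 0.0, 0.0, 0.0, -0.0057, -0.093, -0.0, 0, 0.0, 0.0, 0.0, 0.0086, -0.0972, -0.0, 0, 0.0, 0.0, 0.0, 0.0236, -0.0969, -0.0, 0, 0.0, 0.0, 0.0, 0.0378, -0.0923, -0.0, 0, 0.0, 0.0, 0.0, 0.05, -0.0836, -0.0, 0, 0.0, 0.0, 0.0, 0.059, -0.0717, -0.0, 0, 0.0, 0.0, 0.0, 0.0642, -0.0577, -0.0, 0, 0.0, 0.0, 0.0, 0.065, -0.0428, -0.0, 0, 0.0, 0.0, 0.0, 0.0613, -0.0283, -0.0, 0, 0.0, 0.0, 0.0, 0.0536, -0.0155, -0.0, 0, 0.0, 0.0, 0.0, 0.0424, -0.0056, -0.0, 0, 0.0, 0.0, 0.0, 0.0287, 0.0005, 0.0, 0, 0.0, 0.0, 0.0, 0.0139, 0.0024, 0.0, 0]
```

play_rows(
  plan=[0,0,0,-0.0134,-0.0066,0,0,0,0,0,-0.0242,-0.0169,0,0,0,0,0,-0.0315,-0.0299,0,0,0,0,0,-0.0347,-0.0446,0,0,0,0,0,-0.0334,-0.0594,0,0,0,0,0,-0.0277,-0.0733,0,0,0,0,0,-0.0182,-0.0848,0,0,0,0,0,-0.0057,-0.093,0,0,0,0,0,0.0086,-0.0972,0,0,0,0,0,0.0236,-0.0969,0,0,0,0,0,0.0378,-0.0923,0,0,0,0,0,0.05,-0.0836,0,0,0,0,0,0.059,-0.0717,0,0,0,0,0,0.0642,-0.0577,0,0,0,0,0,0.065,-0.0428,0,0,0,0,0,0.0613,-0.0283,0,0,0,0,0,0.0536,-0.0155,0,0,0,0,0,0.0424,-0.0056,0,0,0,0,0,0.0287,0.0005,0,0,0,0,0,0.0139,0.0024,0,0],
)

```text
clock: 6.78
position: [0.5876, -0.0367, 0.093]
ee_rot: [0.659, 0.752, -0.001, -0.002]
ft_force: [-20.0, 8.1, 16.8]
grip_width: 0.221
grasp_force: 41.8
```

```bash
python3 arc.py 9.451 15.451 20
```

```text
6.775 [ 0.58763008 -0.03672175  0.0930083 ] [-20.    8.1  16.8] 0.2210118190181748 41.76822245121002 (np.float64(3.1093756231485283), np.float64(0.04821693421230789))
[0.0, 0.0, 0.0, -0.0147, -0.0026, -0.0, 0, 0.0, 0.0, 0.0, -0.028, -0.0095, -0.0, 0, 0.0, 0.0, 0.0, -0.0387, -0.0199, -0.0, 0, 0.0, 0.0, 0.0, -0.0458, -0.0331, -0.0, 0, 0.0, 0.0, 0.0, -0.0486, -0.0478, -0.0, 0, 0.0, 0.0, 0.0, -0.0471, -0.0626, -0.0, 0, 0.0, 0.0, 0.0, -0.0412, -0.0763, -0.0, 0, 0.0, 0.0, 0.0, -0.0315, -0.0877, -0.0, 0, 0.0, 0.0, 0.0, -0.0189, -0.0957, -0.0, 0, 0.0, 0.0, 0.0, -0.0044, -0.0997, -0.0, 0, 0.0, 0.0, 0.0, 0.0105, -0.0991, -0.0, 0, 0.0, 0.0, 0.0, 0.0246, -0.0942, -0.0, 0, 0.0, 0.0, 0.0, 0.0366, -0.0854, -0.0, 0, 0.0, 0.0, 0.0, 0.0455, -0.0733, -0.0, 0, 0.0, 0.0, 0.0, 0.0504, -0.0592, -0.0, 0, 0.0, 0.0, 0.0, 0.051, -0.0443, -0.0, 0, 0.0, 0.0, 0.0, 0.0471, -0.0299, -0.0, 0, 0.0, 0.0, 0.0, 0.0391, -0.0172, -0.0, 0, 0.0, 0.0, 0.0, 0.0277, -0.0075, -0.0, 0, 0.0, 0.0, 0.0, 0.014, -0.0016, -0.0, 0]
```

play_rows(
  plan=[0,0,0,-0.0147,-0.0036,-0.001,0,0,0,0,-0.028,-0.0105,-0.001,0,0,0,0,-0.0387,-0.0209,-0.001,0,0,0,0,-0.0458,-0.0341,-0.001,0,0,0,0,-0.0486,-0.0488,-0.001,0,0,0,0,-0.0471,-0.0636,-0.001,0,0,0,0,-0.0412,-0.0773,-0.001,0,0,0,0,-0.0315,-0.0887,-0.001,0,0,0,0,-0.0189,-0.0967,-0.001,0,0,0,0,-0.0044,-0.1007,-0.001,0,0,0,0,0.0105,-0.1001,-0.001,0,0,0,0,0.0246,-0.0952,-0.001,0,0,0,0,0.0366,-0.0864,-0.001,0,0,0,0,0.0455,-0.0743,-0.001,0,0,0,0,0.0504,-0.0602,-0.001,0,0,0,0,0.051,-0.0453,-0.001,0,0,0,0,0.0471,-0.0309,-0.001,0,0,0,0,0.0391,-0.0182,-0.001,0,0,0,0,0.0277,-0.0085,-0.001,0,0,0,0,0.014,-0.0026,-0.001,0],
)

```text
clock: 9.28
position: [0.5834, -0.0235, 0.0932]
ee_rot: [0.659, 0.752, -0.001, -0.002]
ft_force: [-15.4, 4.7, 9.1]
grip_width: 0.217
grasp_force: 41.6
```

```bash
python3 arc.py 15.451 21.451 20
```

```text
9.275 [ 0.58340739 -0.02346342  0.09320897] [-15.4   4.7   9.1] 0.2167480815593627 41.62298083305359 (np.float64(2.819723871676294), np.float64(0.04819735083467098))
[0.0, 0.0, 0.0, -0.0149, 0.0016, 0.0, 0, 0.0, 0.0, 0.0, -0.0295, -0.0013, -0.0, 0, 0.0, 0.0, 0.0, -0.0427, -0.0083, -0.0, 0, 0.0, 0.0, 0.0, -0.0532, -0.019, -0.0, 0, 0.0, 0.0, 0.0, -0.06, -0.0323, -0.0, 0, 0.0, 0.0, 0.0, -0.0627, -0.047, -0.0, 0, 0.0, 0.0, 0.0, -0.0609, -0.0618, -0.0, 0, 0.0, 0.0, 0.0, -0.0547, -0.0754, -0.0, 0, 0.0, 0.0, 0.0, -0.0449, -0.0866, -0.0, 0, 0.0, 0.0, 0.0, -0.0321, -0.0944, -0.0, 0, 0.0, 0.0, 0.0, -0.0176, -0.0981, -0.0, 0, 0.0, 0.0, 0.0, -0.0027, -0.0973, -0.0, 0, 0.0, 0.0, 0.0, 0.0113, -0.0922, -0.0, 0, 0.0, 0.0, 0.0, 0.0232, -0.0831, -0.0, 0, 0.0, 0.0, 0.0, 0.0319, -0.071, -0.0, 0, 0.0, 0.0, 0.0, 0.0366, -0.0568, -0.0, 0, 0.0, 0.0, 0.0, 0.0369, -0.0418, -0.0, 0, 0.0, 0.0, 0.0, 0.0327, -0.0275, -0.0, 0, 0.0, 0.0, 0.0, 0.0245, -0.015, -0.0, 0, 0.0, 0.0, 0.0, 0.013, -0.0055, -0.0, 0]
```

play_rows(
  plan=[0,0,0,-0.0149,0.0016,0,0,0,0,0,-0.0295,-0.0013,0,0,0,0,0,-0.0427,-0.0083,0,0,0,0,0,-0.0532,-0.019,0,0,0,0,0,-0.06,-0.0323,0,0,0,0,0,-0.0627,-0.047,0,0,0,0,0,-0.0609,-0.0618,0,0,0,0,0,-0.0547,-0.0754,0,0,0,0,0,-0.0449,-0.0866,0,0,0,0,0,-0.0321,-0.0944,0,0,0,0,0,-0.0176,-0.0981,0,0,0,0,0,-0.0027,-0.0973,0,0,0,0,0,0.0113,-0.0922,0,0,0,0,0,0.0232,-0.0831,0,0,0,0,0,0.0319,-0.071,0,0,0,0,0,0.0366,-0.0568,0,0,0,0,0,0.0369,-0.0418,0,0,0,0,0,0.0327,-0.0275,0,0,0,0,0,0.0245,-0.015,0,0,0,0,0,0.013,-0.0055,0,0],
)

```text
clock: 11.78
position: [0.5782, -0.0146, 0.0932]
ee_rot: [0.66, 0.751, -0.002, -0.0]
ft_force: [-12.2, -7.2, 11.8]
grip_width: 0.221
grasp_force: 42.2
```

```bash
python3 arc.py 21.451 21.5 1
python3 - <<'E'
from h import *
# next: open, lift to z .2, then to above the tab with yaw press yaw (tool x along press x => tool y along -press y)
k=knob(21.451); b=(k,down(PR[2]+np.pi/2))
h=P(PR,.0548-.126,0,.078)
print('handle',h)
D=down(PR[2])
print(rel([([k[0],k[1],.2],None,1),([h[0],h[1],.2],D,.5)],base=b))
E
```

```text
11.775 [ 0.57820565 -0.01455204  0.0931524 ] [-12.2  -7.2  11.8] 0.22083542212944435 42.152103781700134 (np.float64(2.606022280390277), np.float64(0.04851131246824839))
[0.0, 0.0, 0.0, -0.0021, 0.0012, 0.0, 0]
handle [0.44029987 0.16937711 0.078     ]
[0.0, 0.0, 0.0, 0.0, 0.0, -0.108, 1, 0.0, -0.0, 90.0, 0.1993, -0.1141, -0.108, 0.5]
```

play_rows(
  plan=[0,0,0,0,0,0,1,0,0,0,0,0,0,1,0,0,0,0,0,0,1,0,0,0,0,0,-0.054,1,0,0,0,0,0,-0.108,1,0,0,90,0.199,-0.114,-0.108,0.6,0,0,90,0.199,-0.114,-0.108,0.6,0,0,90,0.199,-0.114,-0.108,0.6,0,0,90,0.199,-0.114,-0.108,0.6,0,0,90,0.199,-0.114,-0.108,0.6,0,0,90,0.199,-0.114,-0.108,0.6,0,0,90,0.199,-0.114,-0.108,0.6,0,0,90,0.199,-0.114,-0.108,0.6,0,0,90,0.199,-0.114,-0.108,0.6,0,0,90,0.199,-0.114,-0.108,0.6,0,0,90,0.199,-0.114,-0.108,0.6,0,0,90,0.199,-0.114,-0.108,0.6],
)

```text
clock: 13.9
position: [0.4393, 0.1698, 0.2013]
ee_rot: [0.998, 0.065, 0.0, 0.0]
ft_force: [0.1, 0.4, -0.0]
grip_width: 0.6
grasp_force: 0.0
```

Run:
```python
from h import *
o=status.get_obs();print(o['clock'],o['position'],o['joint_pos'].round(2),o['ft_force'].round(1))
m=snap('wrist','w2.png')
for x in((-.071,0,.084),(-.08,0,.084),(-.05,.155,.08),(-.05,-.155,.08)): print(x,proj(m,P(PR,*x)))
h=P(PR,.0548-.126,0,.073)
print(rel([(h,down(PR[2]),.6)]))
```

```text
13.9 [0.43931752 0.16983144 0.20129834] [ 0.32  0.08 -0.81  1.88  0.06  1.21 -1.95] [ 0.1  0.4 -0. ]
(-0.071, 0, 0.084) (np.float64(323.54923491774986), np.float64(243.4066222632621))
(-0.08, 0, 0.084) (np.float64(323.53933171804096), np.float64(254.9514038504631))
(-0.05, 0.155, 0.08) (np.float64(112.62602418079729), np.float64(214.33537488954877))
(-0.05, -0.155, 0.08) (np.float64(534.2101277628894), np.float64(214.58652477107006))
[0.0, -0.0, 0.0, 0.0009, 0.0005, 0.1283, 0.6]
```

View pics/w2.png

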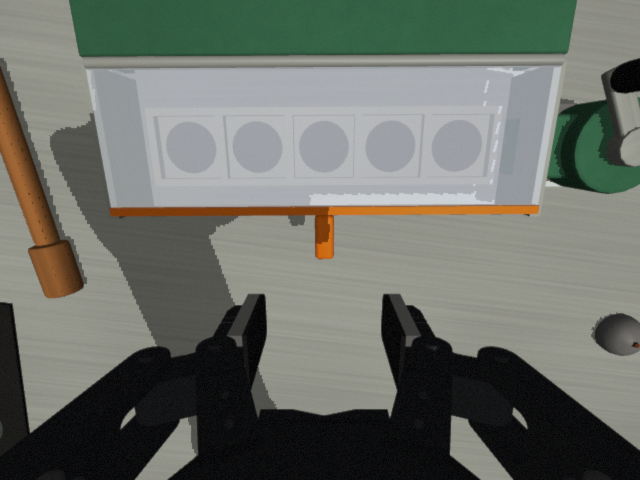

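Tab tip is at (324,259) and its root at (324,214), matching the model. The carriage is out, with pocket centres from (192,147) to (457,146). I'll grip the tab.

play_rows(
  plan=[0,0,0,0.001,0,0.04,0.6,0,0,0,0.001,0,0.08,0.6,0,0,0,0.001,0,0.11,0.6,0,0,0,0.001,0,0.128,0.6,0,0,0,0.001,0,0.128,0.6,0,0,0,0.001,0,0.128,0.3,0,0,0,0.001,0,0.128,0,0,0,0,0.001,0,0.128,0,0,0,0,0.001,0,0.128,0],
  squeeze=30,
)

```text
clock: 15.08
position: [0.4411, 0.1698, 0.0743]
ee_rot: [0.998, 0.065, 0.001, 0.0]
ft_force: [-0.8, -1.8, 5.6]
grip_width: 0.156
grasp_force: 32.7
```

Run:
```python
from h import *
o=status.get_obs();print(o['clock'],o['position'],o['ft_force'].round(1),o['grip_width'],o['grasp_force'])
H=lambda a:P(PR,.0548-.126*np.cos(a),0,.073+.126*np.sin(a))
print(rel([(H(a),None,0) for a in np.linspace(0,2.4,21)[1:]],base=(H(0),down(PR[2]))))
```

```text
15.075 [0.44110359 0.16982238 0.0743469 ] [-0.8 -1.8  5.6] 0.15562736062743987 32.71834909915924
[0.0, 0.0, 0.0, 0.0009, 0.0, -0.0151, 0, 0.0, 0.0, 0.0, 0.0036, 0.0, -0.03, 0, 0.0, 0.0, 0.0, 0.0081, -0.0, -0.0444, 0, 0.0, 0.0, 0.0, 0.0142, -0.0, -0.0582, 0, 0.0, 0.0, 0.0, 0.022, -0.0, -0.0711, 0, 0.0, 0.0, 0.0, 0.0313, -0.0, -0.0831, 0, 0.0, 0.0, 0.0, 0.0419, 0.0, -0.0938, 0, 0.0, 0.0, 0.0, 0.0537, 0.0, -0.1032, 0, 0.0, 0.0, 0.0, 0.0666, 0.0, -0.1111, 0, 0.0, 0.0, 0.0, 0.0803, 0.0, -0.1174, 0, 0.0, 0.0, 0.0, 0.0947, 0.0, -0.1221, 0, 0.0, 0.0, 0.0, 0.1096, 0.0, -0.1249, 0, 0.0, 0.0, 0.0, 0.1246, -0.0, -0.126, 0, 0.0, 0.0, 0.0, 0.1397, 0.0, -0.1252, 0, 0.0, 0.0, 0.0, 0.1546, -0.0, -0.1227, 0, 0.0, 0.0, 0.0, 0.1691, -0.0, -0.1184, 0, 0.0, 0.0, 0.0, 0.183, -0.0, -0.1124, 0, 0.0, 0.0, 0.0, 0.196, 0.0, -0.1048, 0, 0.0, 0.0, 0.0, 0.2081, -0.0, -0.0956, 0, 0.0, 0.0, 0.0, 0.2189, 0.0, -0.0851, 0]
```

play_rows(
  plan=[0,0,0,0.0009,0,-0.0151,0,0,0,0,0.0036,0,-0.03,0,0,0,0,0.0081,0,-0.0444,0,0,0,0,0.0142,0,-0.0582,0,0,0,0,0.022,0,-0.0711,0,0,0,0,0.0313,0,-0.0831,0,0,0,0,0.0419,0,-0.0938,0,0,0,0,0.0537,0,-0.1032,0,0,0,0,0.0666,0,-0.1111,0,0,0,0,0.0803,0,-0.1174,0],
)

```text
clock: 16.32
position: [0.5202, 0.1806, 0.1908]
ee_rot: [0.998, 0.065, -0.001, -0.0]
ft_force: [-1.2, 0.7, -8.6]
grip_width: 0.158
grasp_force: 30.0
```

Run:
```python
from h import *
o=status.get_obs();print(o['clock'],o['position'],o['ft_force'].round(1),o['grip_width'],o['grasp_force'])
H=lambda a:P(PR,.0548-.126*np.cos(a),0,.073+.126*np.sin(a))
print(H(1.2))
print(rel([(H(a),None,0) for a in np.linspace(1.2,2.4,11)[1:]],base=(H(1.2),down(PR[2]))))
```

```text
16.325 [0.52020335 0.18058405 0.1907735 ] [-1.2  0.7 -8.6] 0.1576393935770962 30.015031099319458
[0.51996589 0.17978433 0.19043692]
[0.0, 0.0, 0.0, 0.0144, -0.0, -0.0046, 0, 0.0, 0.0, 0.0, 0.0292, -0.0, -0.0075, 0, 0.0, 0.0, 0.0, 0.0443, -0.0, -0.0086, 0, 0.0, 0.0, 0.0, 0.0594, -0.0, -0.0078, 0, 0.0, 0.0, 0.0, 0.0743, -0.0, -0.0053, 0, 0.0, 0.0, 0.0, 0.0888, -0.0, -0.001, 0, 0.0, 0.0, 0.0, 0.1026, -0.0, 0.0051, 0, 0.0, 0.0, 0.0, 0.1157, -0.0, 0.0127, 0, 0.0, 0.0, 0.0, 0.1277, 0.0, 0.0218, 0, 0.0, 0.0, 0.0, 0.1386, -0.0, 0.0323, 0]
```

play_rows(
  plan=[0,0,0,0.0144,0,-0.0046,0,0,0,0,0.0292,0,-0.0075,0,0,0,0,0.0443,0,-0.0086,0,0,0,0,0.0594,0,-0.0078,0,0,0,0,0.0743,0,-0.0053,0,0,0,0,0.0888,0,-0.001,0,0,0,0,0.1026,0,0.0051,0,0,0,0,0.1157,0,0.0127,0,0,0,0,0.1277,0,0.0218,0,0,0,0,0.1386,0,0.0323,0,0,0,0,0.1386,0,0.0323,0,0,0,0,0.1386,0,0.0323,0,0,0,0,0.1386,0,0.0323,0],
)

```text
clock: 17.95
position: [0.6585, 0.1995, 0.1586]
ee_rot: [0.998, 0.065, 0.001, -0.001]
ft_force: [-0.1, 6.0, -0.9]
grip_width: 0.156
grasp_force: 29.4
```

Run:
```python
from h import *
o=status.get_obs();print(o['clock'],o['position'],o['ft_force'].round(1),o['grip_width'],o['grasp_force'],o['joint_pos'].round(2))
H=lambda a:P(PR,.0548-.126*np.cos(a),0,.073+.126*np.sin(a)); print(H(2.4))
```

```text
17.95 [0.65848026 0.19948481 0.15863676] [-0.1  6.  -0.9] 0.1557100890146418 29.42834436893463 [ 0.1   0.62 -0.68  1.35  0.39  1.3  -2.04]
[0.65736712 0.19773382 0.15810836]
```

Run:
```python
from h import *
H=lambda a:P(PR,.0548-.126*np.cos(a),0,.073+.126*np.sin(a))
print(manip.tip_extent)
print(rel([([.46,-.31,.28],down(PR[2]+np.pi/2),1)],base=(H(2.4),down(PR[2]))))
```

```text
0.014
[0.0, 0.0, -90.0, -0.2615, 0.4779, -0.1219, 1]
```

play_rows(
  plan=[0,0,0,0,0,0,0.6,0,0,0,0,0,0,0.6,0,0,0,0,0,0,0.6,0,0,0,0,0,-0.06,0.6,0,0,0,0,0,-0.12,0.6,0,0,-90,-0.2615,0.478,-0.122,1,0,0,-90,-0.2615,0.478,-0.122,1,0,0,-90,-0.2615,0.478,-0.122,1,0,0,-90,-0.2615,0.478,-0.122,1,0,0,-90,-0.2615,0.478,-0.122,1,0,0,-90,-0.2615,0.478,-0.122,1,0,0,-90,-0.2615,0.478,-0.122,1,0,0,-90,-0.2615,0.478,-0.122,1,0,0,-90,-0.2615,0.478,-0.122,1,0,0,-90,-0.2615,0.478,-0.122,1,0,0,-90,-0.2615,0.478,-0.122,1,0,0,-90,-0.2615,0.478,-0.122,1,0,0,-90,-0.2615,0.478,-0.122,1,0,0,-90,-0.2615,0.478,-0.122,1,0,0,-90,-0.2615,0.478,-0.122,1],
)

```text
clock: 20.45
position: [0.4601, -0.3092, 0.2805]
ee_rot: [0.66, 0.752, -0.0, 0.0]
ft_force: [0.6, -0.5, 0.3]
grip_width: 0.994
grasp_force: 0.0
```

Run:
```python
from h import *
o=status.get_obs();print(o['clock'],o['position'],o['joint_pos'].round(2),o['ft_force'].round(1))
m=snap('wrist','w3.png')
print(-np.array(m['R']).T@m['t'])
mt=snap('top','t3.png')
for l in([.562,-.278,.03],[.517,-.370,.03],[.394,-.292,.03]): print(proj(m,l))
c=cv2.imread('pics/raw_t3.png')[180:310,190:390]; cv2.imwrite('pics/t3c.png',cv2.resize(c,None,fx=4,fy=4,interpolation=cv2.INTER_CUBIC))
```

```text
20.45 [ 0.46011974 -0.30917188  0.28048167] [ 1.18  0.24 -0.79  1.56  0.17  1.41  0.51] [ 0.6 -0.5  0.3]
[ 0.45133668 -0.23784288  0.41049707]
(np.float64(419.1630611822675), np.float64(194.04558338131358))
(np.float64(364.83296521548374), np.float64(267.4118623092718))
(np.float64(264.97370428508265), np.float64(186.72970246641756))
```

View pics/w3.png

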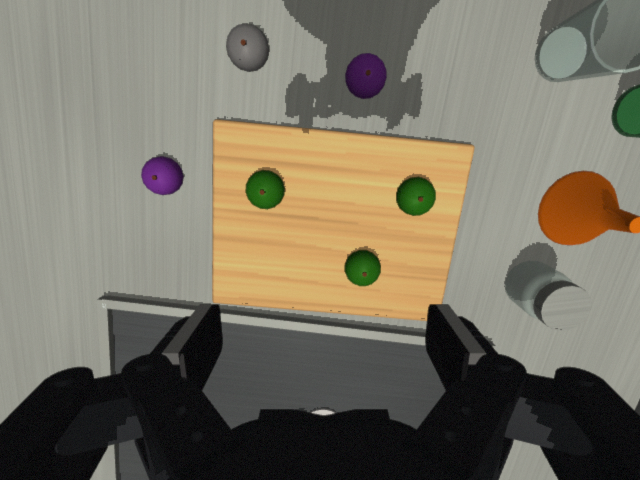

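View pics/t3c.png

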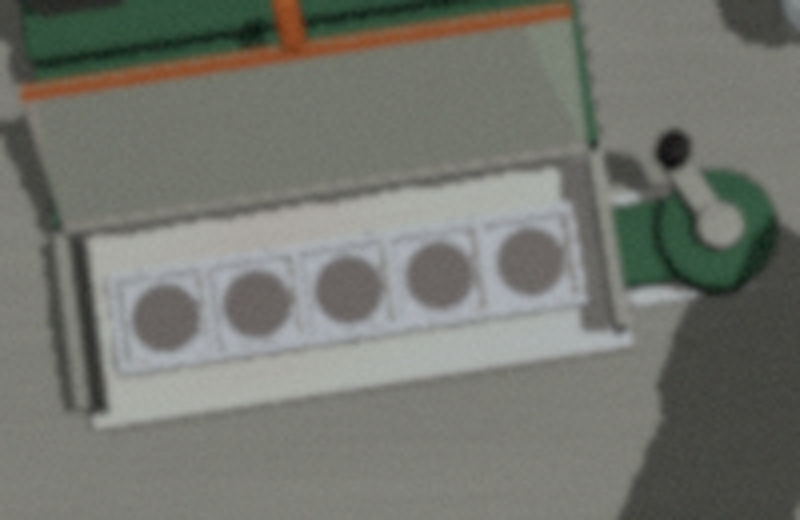

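Limes at wrist (265,189), (416,196) and (362,268) haven't moved. The flap is back, the crank sits at ~21.45, and the pocket dots run from crop (165,318) to (530,260).

Run:
```python
from h import *
mt=viewer.camera_model('top'); m=viewer.camera_model('wrist')
c,s=np.cos(PR[2]),np.sin(PR[2])
for u,v in((165,318),(257,304),(349,289),(439,275),(530,260)):
    w=ray(mt,190+u/4,180+v/4,.025); d=w[:2]-np.array(PR[:2]); print('well',w,d[0]*c+d[1]*s,-d[0]*s+d[1]*c)
# wells seen by wrist earlier (w2): rebuild model
o=status.get_obs()
R=np.array(m['R']);t=np.array(m['t']);Rt=Rn.from_quat(o['ee_rot']).as_matrix();p=np.array(o['position'])
Rc=R@Rt; tc=R@p+t   # cam = Rc*tool + tc
Rt2=Rn.from_quat(down(PR[2]).as_quat()).as_matrix(); p2=np.array([.43932,.16983,.2013])
m2=dict(m); m2['R']=Rc@Rt2.T; m2['t']=tc-m2['R']@p2
for u,v in((191.5,147),(257,147),(324,147),(390,147),(457,146)):
    w=ray(m2,u,v,.025); d=w[:2]-np.array(PR[:2]); print('wellW',w,d[0]*c+d[1]*s,-d[0]*s+d[1]*c)
im=cv2.imread('pics/raw_w3.png');hsv=cv2.cvtColor(im,cv2.COLOR_BGR2HSV)
g=cv2.inRange(hsv,(45,120,30),(75,255,255)); n,l,st,ce=cv2.connectedComponentsWithStats(g)
for i in range(1,n):
    if st[i,4]>400 and ce[i][0]<500:
        b=st[i]; print(b,ce[i],ray(m,*ce[i],.026))
```

```text
well [0.49411765 0.28963194 0.025     ] -0.002258436394163836 0.11227037618776349
well [0.50164713 0.23375739 0.025     ] -0.002030098586729429 0.055891251176090534
well [0.50979062 0.1778462  0.025     ] -0.0011976807293600671 -0.0006037483599325449
well [0.51735144 0.12311646 0.025     ] -0.0007899734632065688 -0.05585177368747757
well [0.52551688 0.06773572 0.025     ] 0.00013293183732749833 -0.11182362592073541
wellW [0.49244688 0.28932241 0.025     ] -0.003955224864310589 0.11217988033201211
wellW [0.49964431 0.23419501 0.025     ] -0.003959364448952277 0.05658461529695952
wellW [0.5070053  0.17781479 0.025     ] -0.0039635981085821125 -0.0002740914481635967
wellW [0.51425518 0.12228562 0.025     ] -0.003967767862907827 -0.05627454002850543
wellW [0.52241083 0.06611881 0.025     ] -0.003156401627913164 -0.11302457806843651
[ 246  171   38   38 1069] [264.71842844 189.07390084] [ 0.39320283 -0.29535385  0.026     ]
[ 397  178   38   37 1089] [415.45913682 195.7943067 ] [ 0.5593618  -0.28111287  0.026     ]
[346 251  34  35 913] [362.28915663 267.50492881] [ 0.51457061 -0.37212317  0.026     ]
```

Run:
```python
from h import *
m=viewer.camera_model('wrist');o=status.get_obs()
R=np.array(m['R']);t=np.array(m['t']);Rt=Rn.from_quat(o['ee_rot']).as_matrix();p=np.array(o['position'])
for w,n in((.051,'w2'),(.0845,'w3')):
  for ex in(-.005,0,.005,.01,.014):
    for sx in (1,-1): print(n,ex,sx,[np.round(proj(m,p+Rt@np.array([sx*.011,sg*w/2,ex]))) for sg in(-1,1)])
a=cv2.imread('pics/raw_w2.png')[270:370,200:440]; b=cv2.imread('pics/raw_w3.png')[290:390,140:520]
a=cv2.convertScaleAbs(cv2.resize(a,(720,300)),alpha=2);b=cv2.convertScaleAbs(cv2.resize(b,(760,200)),alpha=2)
z=np.zeros((500,760,3),np.uint8);z[:300,:720]=a;z[300:]=b;cv2.imwrite('pics/tips.png',z)
```

```text
w2 -0.005 1 [array([258., 303.]), array([387., 303.])]
w2 -0.005 -1 [array([261., 352.]), array([384., 352.])]
w2 0 1 [array([260., 298.]), array([385., 298.])]
w2 0 -1 [array([263., 345.]), array([382., 345.])]
w2 0.005 1 [array([262., 293.]), array([383., 293.])]
w2 0.005 -1 [array([264., 339.]), array([380., 339.])]
w2 0.01 1 [array([264., 288.]), array([381., 288.])]
w2 0.01 -1 [array([266., 333.]), array([379., 333.])]
w2 0.014 1 [array([265., 284.]), array([379., 284.])]
w2 0.014 -1 [array([268., 328.]), array([377., 328.])]
w3 -0.005 1 [array([215., 303.]), array([429., 303.])]
w3 -0.005 -1 [array([220., 352.]), array([425., 352.])]
w3 0 1 [array([219., 298.]), array([426., 298.])]
w3 0 -1 [array([223., 345.]), array([421., 345.])]
w3 0.005 1 [array([222., 293.]), array([422., 293.])]
w3 0.005 -1 [array([226., 339.]), array([418., 339.])]
w3 0.01 1 [array([226., 288.]), array([419., 288.])]
w3 0.01 -1 [array([229., 333.]), array([415., 333.])]
w3 0.014 1 [array([228., 284.]), array([417., 284.])]
w3 0.014 -1 [array([232., 328.]), array([413., 328.])]
```

View pics/tips.png

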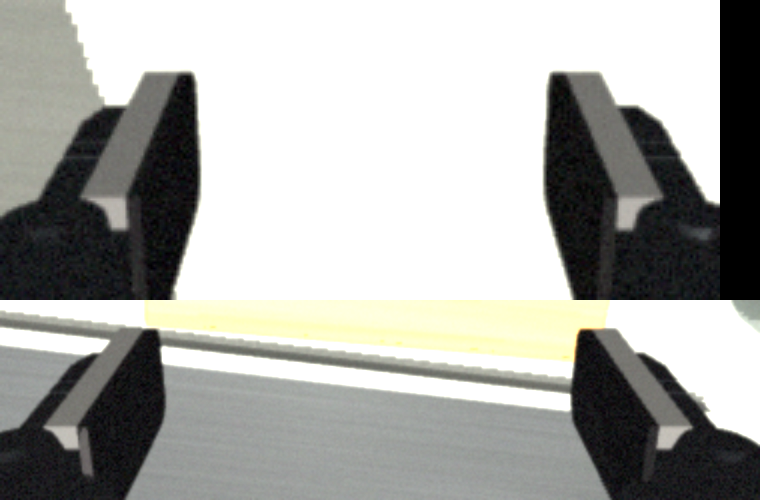

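The tips at wrist (265,294) put the fingertip ~10 mm ahead of the TCP at 0.6 opening. I'll pick lime A at (0.394,-0.2946).

```bash
cat > lime.py <<'E'
from h import *
D=down(PR[2]+np.pi/2)
A=[(.394,-.2946),(.5612,-.2803),(.516,-.372)]
W=lambda k,z,dx=0,dy=0:P(PR,-.0025+dx,(k-3)*.056-.0003+dy,z)
E
python3 - <<'E'
from lime import *
b=(np.array([.46,-.31,.28]),D); a=A[0]
print(rel([([*a,.12],D,.85),([*a,.031],D,.85),([*a,.031],D,0),([*a,.16],D,0)],base=b))
b=(np.array([*a,.16]),D)
print(rel([(W(2,.16),D,0)],base=b))
E
```

```text
[0.0, 0.0, 0.0, 0.0238, -0.0634, 0.16, 0.85, 0.0, 0.0, 0.0, 0.0238, -0.0634, 0.249, 0.85, 0.0, 0.0, 0.0, 0.0238, -0.0634, 0.249, 0, 0.0, 0.0, 0.0, 0.0238, -0.0634, 0.12, 0]
[0.0, 0.0, 0.0, 0.3978, 0.1747, 0.0, 0]
```

play_rows(
  plan=[0,0,0,0.0238,-0.0634,0.08,0.85,0,0,0,0.0238,-0.0634,0.16,0.85,0,0,0,0.0238,-0.0634,0.16,0.85,0,0,0,0.0238,-0.0634,0.2,0.85,0,0,0,0.0238,-0.0634,0.235,0.85,0,0,0,0.0238,-0.0634,0.249,0.85,0,0,0,0.0238,-0.0634,0.249,0.5,0,0,0,0.0238,-0.0634,0.249,0.4,0,0,0,0.0238,-0.0634,0.249,0.4,0,0,0,0.0238,-0.0634,0.249,0.4,0,0,0,0.0238,-0.0634,0.249,0.4,0,0,0,0.0238,-0.0634,0.2,0.4,0,0,0,0.0238,-0.0634,0.12,0.4,0,0,0,0.0238,-0.0634,0.12,0.4],
  squeeze=20,
)

```text
clock: 22.3
position: [0.3955, -0.2951, 0.1645]
ee_rot: [0.66, 0.751, -0.0, 0.003]
ft_force: [0.7, -1.0, -1.6]
grip_width: 0.502
grasp_force: 20.7
```

play_rows(
  plan=[0,0,0,0.06,0.026,0,0.4,0,0,0,0.12,0.053,0,0.4,0,0,0,0.17,0.075,0,0.4,0,0,0,0.22,0.097,0,0.4,0,0,0,0.28,0.123,0,0.4,0,0,0,0.34,0.149,0,0.4,0,0,0,0.3978,0.1747,0,0.4,0,0,0,0.3978,0.1747,0,0.4,0,0,0,0.3978,0.1747,0,0.4],
)

```text
clock: 23.42
position: [0.5154, 0.123, 0.1599]
ee_rot: [0.659, 0.752, -0.0, -0.0]
ft_force: [-0.7, -0.3, 0.4]
grip_width: 0.503
grasp_force: 20.8
```

Run:
```python
from lime import *
o=status.get_obs();print(o['clock'],o['position'],W(2,.16),o['grip_width'])
m=snap('wrist','w4.png')
for k in (1,2,3,4):
  w=W(k,.025); print(k,np.round(proj(m,w),1))
R=Rn.from_quat(o['ee_rot']);print('lime top expected',proj(m,np.array(o['position'])+[0,0,.006]), proj(m,np.array(o['position'])+[0,0,-.01]))
```

```text
23.425 [0.51542903 0.12302313 0.15990392] [0.51571388 0.1224505  0.16      ] 0.5032391128441372
1 [323.3 302.6]
2 [323.4 238. ]
3 [323.4 165.5]
4 [323.5  83.4]
lime top expected (np.float64(322.2438669699604), np.float64(329.2597369919331)) (np.float64(322.42130457213796), np.float64(310.73701906182407))
```

View pics/w4.png

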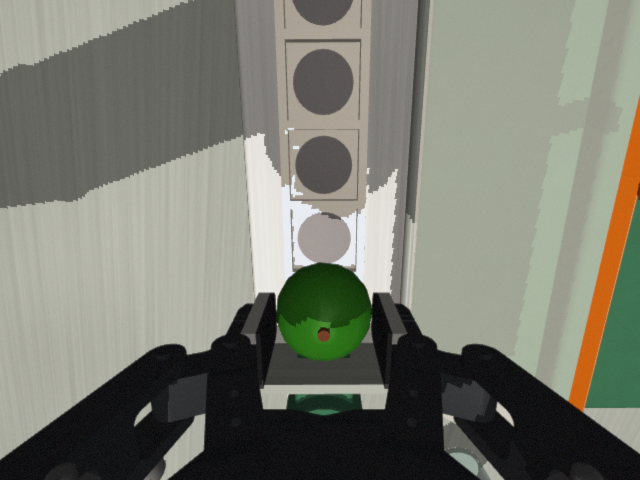

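Run:
```python
from lime import *
m=viewer.camera_model('wrist');p=np.array([.5154,.1230,.1599]);R=D.as_matrix()
th=np.linspace(0,2*np.pi,90)
# solid: cylinder r22 to 17, dome to 25
pr=[(.022,0),(.022,.017)]+[(.022*np.cos(a),.017+.008*np.sin(a)) for a in np.linspace(0,1.57,15)]
for f in(.018,.019,.021):
  for dx in(0,-.002,-.004):
    q=[proj(m,p+R@np.array([dx+r*np.cos(t),r*np.sin(t),f-h])) for r,h in pr for t in th]; q=np.array(q)
    print(f,dx,q.min(0).round(1),q.max(0).round(1),np.round(proj(m,p+R@np.array([dx,0,f-.025])),1))
im=cv2.imread('pics/raw_w4.png');hsv=cv2.cvtColor(im,cv2.COLOR_BGR2HSV)
g=cv2.inRange(hsv,(45,120,20),(75,255,255)); n,l,st,ce=cv2.connectedComponentsWithStats(g);print(st[1:][st[1:,4]>1500])
```

```text
0.018 0 [269.9 255.4] [374.8 364.4] [322.2 327.6]
0.018 -0.002 [270.1 259.6] [374.6 368.4] [322.2 332.1]
0.018 -0.004 [270.3 263.8] [374.4 372.3] [322.2 336.5]
0.019 0 [270.2 254.7] [374.5 363. ] [322.2 326.3]
0.019 -0.002 [270.4 258.9] [374.3 367. ] [322.2 330.8]
0.019 -0.004 [270.6 263. ] [374.1 370.9] [322.3 335.2]
0.021 0 [270.9 253.3] [373.8 360.2] [322.3 323.8]
0.021 -0.002 [271.1 257.5] [373.6 364.2] [322.3 328.2]
0.021 -0.004 [271.3 261.6] [373.4 368. ] [322.3 332.6]
[[ 276  263   97   98 7064]]
```

Pocket 2 is at (324,238), as predicted. The lime silhouette spans rows 263–361, so it sits ~1.5 mm behind the TCP; I'll correct for that and place it.

play_rows(
  plan=[0,0,0,0.0015,-0.0005,0.04,0.4,0,0,0,0.0015,-0.0005,0.075,0.4,0,0,0,0.0015,-0.0005,0.1,0.4,0,0,0,0.0015,-0.0005,0.11,0.4,0,0,0,0.0015,-0.0005,0.114,0.4,0,0,0,0.0015,-0.0005,0.114,0.4,0,0,0,0.0015,-0.0005,0.114,0.4,0,0,0,0.0015,-0.0005,0.114,0.65,0,0,0,0.0015,-0.0005,0.114,0.65,0,0,0,0.0015,-0.0005,0.114,0.65,0,0,0,0.0015,-0.0005,0.08,0.65,0,0,0,0.0015,-0.0005,0.02,0.65,0,0,0,0.0015,-0.0005,0,0.65,0,0,0,0.0015,-0.0005,0,0.65],
)

```text
clock: 25.22
position: [0.5159, 0.1243, 0.1617]
ee_rot: [0.66, 0.751, 0.001, 0.001]
ft_force: [-0.7, -0.3, -0.5]
grip_width: 0.651
grasp_force: 0.0
```

```bash
cat > chk.py <<'E'
from lime import *
import sys
o=status.get_obs();print(o['clock'],o['position'],o['grip_width'],o['ft_force'].round(1))
m=snap('wrist',sys.argv[1]+'.png')
mt=snap('top',sys.argv[1]+'t.png')
im=cv2.imread(f'pics/raw_{sys.argv[1]}.png');hsv=cv2.cvtColor(im,cv2.COLOR_BGR2HSV)
g=cv2.inRange(hsv,(45,150,20),(75,255,255));n,l,st,ce=cv2.connectedComponentsWithStats(g);print('wrist blobs',[(s.tolist(),ray(m,*c,.037).round(4)) for s,c in zip(st[1:],ce[1:]) if s[4]>400])
im=cv2.imread(f'pics/raw_{sys.argv[1]}t.png');hsv=cv2.cvtColor(im,cv2.COLOR_BGR2HSV)
g=cv2.inRange(hsv,(45,80,20),(75,255,255));n,l,st,ce=cv2.connectedComponentsWithStats(g)
for s,c in zip(st[1:],ce[1:]):
    if 80<s[4]<300: print('top',s,ray(mt,*c,.038).round(4),ray(mt,*c,.026).round(4))
print('wells',[W(k,.025).round(4).tolist() for k in(1,2,3,4,5)])
E
python3 chk.py w5
```

```text
25.225 [0.51587796 0.12431902 0.16172692] 0.6509011829073708 [-0.7 -0.3 -0.5]
wrist blobs [([296, 214, 54, 55, 2236], array([0.516 , 0.1241, 0.037 ]))]
top [457 220  16  15 176] [ 0.5607 -0.2759  0.038 ] [ 0.5624 -0.2789  0.026 ]
top [496 238  17  15 188] [ 0.5158 -0.3672  0.038 ] [ 0.5171 -0.3711  0.026 ]
wells [[0.523, 0.0669, 0.025], [0.5157, 0.1225, 0.025], [0.5085, 0.178, 0.025], [0.5012, 0.2335, 0.025], [0.494, 0.289, 0.025]]
```

View pics/w5.png

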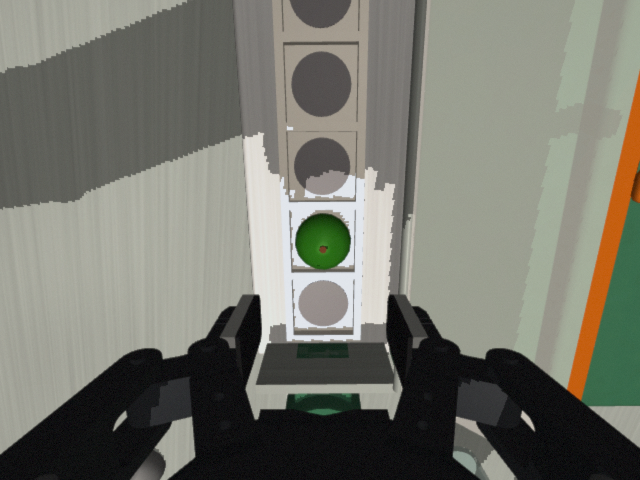

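Lime A sits inside pocket 2 at (323,241), flat, about 1.5 mm off centre. Next is lime B.

Run:
```python
from lime import *
w=W(2,.16); R=D.as_matrix(); b=(w+R@[.0015,-.0005,0],D); a=(.5608,-.2811)
print(rel([([*a,.16],D,.85),([*a,.031],D,.85)],base=b))
b=(np.array([*a,.16]),D); print(rel([(W(3,.16),D,.4),(W(3,.046),D,.4)],base=b))
a2=(.515,-.3721); b=(W(3,.16),D); print(rel([([*a2,.16],D,.85)],base=b)); b=(np.array([*a2,.16]),D);print(rel([(W(4,.16),D,.4)],base=b))
```

```text
[0.0, 0.0, 0.0, -0.4075, -0.0071, -0.0, 0.85, 0.0, 0.0, 0.0, -0.4075, -0.0071, 0.129, 0.85]
[0.0, 0.0, 0.0, 0.462, 0.0076, 0.0, 0.4, 0.0, 0.0, 0.0, 0.462, 0.0076, 0.114, 0.4]
[0.0, 0.0, 0.0, -0.5463, -0.0648, -0.0, 0.85]
[0.0, 0.0, 0.0, 0.6023, 0.0648, 0.0, 0.4]
```

play_rows(
  plan=[0,0,0,-0.06,-0.001,0,0.85,0,0,0,-0.12,-0.002,0,0.85,0,0,0,-0.18,-0.003,0,0.85,0,0,0,-0.24,-0.004,0,0.85,0,0,0,-0.3,-0.005,0,0.85,0,0,0,-0.36,-0.006,0,0.85,0,0,0,-0.4075,-0.0071,0,0.85,0,0,0,-0.4075,-0.0071,0,0.85,0,0,0,-0.4075,-0.0071,0.05,0.85,0,0,0,-0.4075,-0.0071,0.095,0.85,0,0,0,-0.4075,-0.0071,0.12,0.85,0,0,0,-0.4075,-0.0071,0.129,0.85,0,0,0,-0.4075,-0.0071,0.129,0.6,0,0,0,-0.4075,-0.0071,0.129,0.4,0,0,0,-0.4075,-0.0071,0.129,0.4,0,0,0,-0.4075,-0.0071,0.129,0.4,0,0,0,-0.4075,-0.0071,0.129,0.4,0,0,0,-0.4075,-0.0071,0.08,0.4,0,0,0,-0.4075,-0.0071,0,0.4,0,0,0,-0.4075,-0.0071,0,0.4],
)

```text
clock: 27.82
position: [0.5624, -0.281, 0.1648]
ee_rot: [0.66, 0.751, 0.001, 0.003]
ft_force: [0.5, -1.9, -1.2]
grip_width: 0.501
grasp_force: 20.7
```

play_rows(
  plan=[0,0,0,0.06,0.001,0,0.4,0,0,0,0.12,0.002,0,0.4,0,0,0,0.18,0.003,0,0.4,0,0,0,0.24,0.004,0,0.4,0,0,0,0.3,0.005,0,0.4,0,0,0,0.36,0.006,0,0.4,0,0,0,0.42,0.007,0,0.4,0,0,0,0.462,0.0076,0,0.4,0,0,0,0.462,0.0076,0,0.4,0,0,0,0.462,0.0076,0,0.4],
)

```text
clock: 29.08
position: [0.5085, 0.1776, 0.1598]
ee_rot: [0.66, 0.751, -0.001, 0.0]
ft_force: [-0.2, 0.2, -0.3]
grip_width: 0.501
grasp_force: 20.7
```

```bash
cat > held.py <<'E'
from lime import *
import sys
o=status.get_obs();print(o['clock'],o['position'],o['grip_width'],o['grasp_force'])
p=np.array(o['position']);R=Rn.from_quat(o['ee_rot']).as_matrix()
m=snap('wrist',sys.argv[1]+'.png')
im=cv2.imread(f'pics/raw_{sys.argv[1]}.png');hsv=cv2.cvtColor(im,cv2.COLOR_BGR2HSV)
g=cv2.inRange(hsv,(45,120,20),(75,255,255)); n,l,st,ce=cv2.connectedComponentsWithStats(g);print(st[1:][st[1:,4]>1500])
print('ref lime A: v 263-361 c312 -> dx -1.5mm ; 2.15 px/mm'); k=int(sys.argv[2]); w=W(k,.16)
print('tool err to well',R.T@(w-p))
E
python3 held.py w6 3
```

```text
29.075 [0.50845621 0.17758406 0.15984776] 0.5010914273700545 20.69945365190506
[[ 275  263   97   98 7010]]
ref lime A: v 263-361 c312 -> dx -1.5mm ; 2.15 px/mm
tool err to well [ 3.90744768e-04  5.44759237e-05 -1.52563837e-04]
```

play_rows(
  plan=[0,0,0,0.0005,0,0.04,0.4,0,0,0,0.0005,0,0.075,0.4,0,0,0,0.0005,0,0.1,0.4,0,0,0,0.0005,0,0.11,0.4,0,0,0,0.0005,0,0.114,0.4,0,0,0,0.0005,0,0.114,0.4,0,0,0,0.0005,0,0.114,0.4,0,0,0,0.0005,0,0.114,0.65,0,0,0,0.0005,0,0.114,0.65,0,0,0,0.0005,0,0.114,0.65,0,0,0,0.0005,0,0.08,0.65,0,0,0,0.0005,0,0.02,0.65,0,0,0,0.0005,0,0,0.65,0,0,0,0.0005,0,0,0.65],
)

```text
clock: 30.88
position: [0.5093, 0.179, 0.1617]
ee_rot: [0.66, 0.751, 0.001, 0.001]
ft_force: [-0.2, -0.5, -0.2]
grip_width: 0.646
grasp_force: 0.0
```

```bash
python3 chk.py w7
```

```text
30.875 [0.50925571 0.17902017 0.16174476] 0.6464845755236478 [-0.2 -0.5 -0.2]
wrist blobs [([296, 215, 54, 55, 2247], array([0.5093, 0.1785, 0.037 ])), ([297, 281, 51, 52, 2035], array([0.516 , 0.1246, 0.037 ]))]
top [496 238  17  15 187] [ 0.5158 -0.3672  0.038 ] [ 0.5171 -0.371   0.026 ]
wells [[0.523, 0.0669, 0.025], [0.5157, 0.1225, 0.025], [0.5085, 0.178, 0.025], [0.5012, 0.2335, 0.025], [0.494, 0.289, 0.025]]
```

Both are seated, on equal heights, and B is within 1 mm. Next is lime C at (0.515,-0.3721).

play_rows(
  plan=[0,0,0,-0.06,-0.007,0,0.85,0,0,0,-0.12,-0.014,0,0.85,0,0,0,-0.18,-0.021,0,0.85,0,0,0,-0.24,-0.028,0,0.85,0,0,0,-0.3,-0.035,0,0.85,0,0,0,-0.36,-0.042,0,0.85,0,0,0,-0.42,-0.05,0,0.85,0,0,0,-0.48,-0.057,0,0.85,0,0,0,-0.5468,-0.0648,0,0.85,0,0,0,-0.5468,-0.0648,0.04,0.85,0,0,0,-0.5468,-0.0648,0.08,0.85,0,0,0,-0.5468,-0.0648,0.115,0.85,0,0,0,-0.5468,-0.0648,0.129,0.85,0,0,0,-0.5468,-0.0648,0.129,0.6,0,0,0,-0.5468,-0.0648,0.129,0.4,0,0,0,-0.5468,-0.0648,0.129,0.4,0,0,0,-0.5468,-0.0648,0.129,0.4,0,0,0,-0.5468,-0.0648,0.129,0.4,0,0,0,-0.5468,-0.0648,0.07,0.4,0,0,0,-0.5468,-0.0648,0,0.4],
)

```text
clock: 33.48
position: [0.5143, -0.3714, 0.1538]
ee_rot: [0.66, 0.751, 0.0, -0.001]
ft_force: [-0.2, -1.6, 0.8]
grip_width: 0.505
grasp_force: 20.7
```

play_rows(
  plan=[0,0,0,0,0,0,0.4,0,0,0,0.06,0.006,0,0.4,0,0,0,0.12,0.013,0,0.4,0,0,0,0.18,0.019,0,0.4,0,0,0,0.24,0.026,0,0.4,0,0,0,0.3,0.032,0,0.4,0,0,0,0.36,0.039,0,0.4,0,0,0,0.42,0.045,0,0.4,0,0,0,0.48,0.052,0,0.4,0,0,0,0.54,0.058,0,0.4,0,0,0,0.6023,0.0648,0,0.4,0,0,0,0.6023,0.0648,0,0.4,0,0,0,0.6023,0.0648,0,0.4,0,0,0,0.6023,0.0648,0,0.4],
)

```text
clock: 35.22
position: [0.5017, 0.2321, 0.1524]
ee_rot: [0.661, 0.751, -0.001, 0.0]
ft_force: [-0.7, -0.5, -0.7]
grip_width: 0.501
grasp_force: 20.8
```

```bash
python3 held.py w8 4
```

```text
35.225 [0.50173197 0.2320622  0.15244521] 0.501093086290855 20.76237916946411
[[ 276  266   95  130 8446]]
ref lime A: v 263-361 c312 -> dx -1.5mm ; 2.15 px/mm
tool err to well [ 0.00149164 -0.00034234 -0.00755622]
```

play_rows(
  plan=[0,0,0,0.0028,-0.0003,0.04,0.4,0,0,0,0.0028,-0.0003,0.075,0.4,0,0,0,0.0028,-0.0003,0.095,0.4,0,0,0,0.0028,-0.0003,0.103,0.4,0,0,0,0.0028,-0.0003,0.1065,0.4,0,0,0,0.0028,-0.0003,0.1065,0.4,0,0,0,0.0028,-0.0003,0.1065,0.4,0,0,0,0.0028,-0.0003,0.1065,0.65,0,0,0,0.0028,-0.0003,0.1065,0.65,0,0,0,0.0028,-0.0003,0.1065,0.65,0,0,0,0.0028,-0.0003,0.08,0.65,0,0,0,0.0028,-0.0003,0.02,0.65,0,0,0,0.0028,-0.0003,0,0.65,0,0,0,0.0028,-0.0003,0,0.65],
)

```text
clock: 37.02
position: [0.5014, 0.2369, 0.1543]
ee_rot: [0.66, 0.751, 0.001, 0.001]
ft_force: [0.0, -1.4, -0.7]
grip_width: 0.653
grasp_force: 0.0
```

```bash
python3 chk.py w9
```

```text
37.025 [0.50139239 0.23691363 0.15427751] 0.6529813838870373 [ 0.  -1.4 -0.7]
wrist blobs [([296, 218, 54, 56, 2356], array([0.5016, 0.2358, 0.037 ])), ([298, 289, 51, 53, 2134], array([0.5092, 0.1791, 0.037 ])), ([299, 350, 48, 49, 1931], array([0.5159, 0.1251, 0.037 ]))]
top [292 241  16  15 184] [0.5176 0.1233 0.038 ] [0.519 0.124 0.026]
wells [[0.523, 0.0669, 0.025], [0.5157, 0.1225, 0.025], [0.5085, 0.178, 0.025], [0.5012, 0.2335, 0.025], [0.494, 0.289, 0.025]]
```

View pics/w9.png

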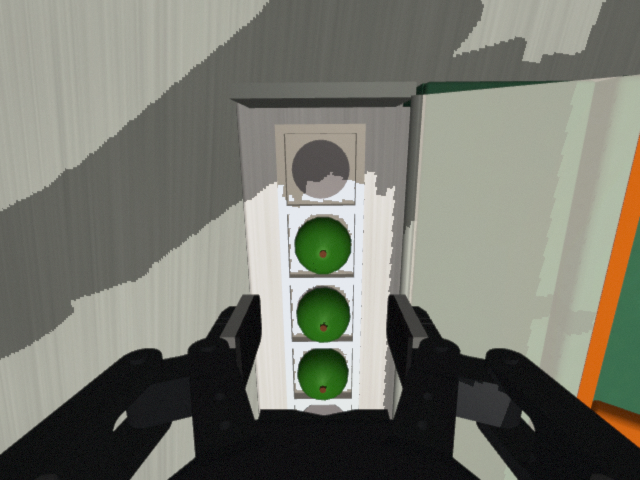

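All three limes sit inside pockets 2, 3 and 4 at (323,373), (323,313) and (323,245). Now to close the flap.

Run:
```python
from lime import *
H=lambda a:P(PR,.0548-.126*np.cos(a),0,.073+.126*np.sin(a))
h=H(2.4); print(h)
print(rel([(h+[0,0,.12],down(PR[2]),.6)]))
A=[2.28,2.16,2.04]+list(np.linspace(1.92,0,14))+[-.02]
print(rel([(H(a),None,0) for a in A],base=(h,down(PR[2]))))
```

```text
[0.65736712 0.19773382 0.15810836]
[-0.0, 0.1, 90.0, -0.0584, 0.1507, -0.1262, 0.6]
[0.0, 0.0, 0.0, -0.0109, -0.0, -0.0105, 0, 0.0, 0.0, 0.0, -0.0229, 0.0, -0.0196, 0, 0.0, 0.0, 0.0, -0.0359, -0.0, -0.0273, 0, 0.0, 0.0, 0.0, -0.0498, -0.0, -0.0333, 0, 0.0, 0.0, 0.0, -0.0677, 0.0, -0.0383, 0, 0.0, 0.0, 0.0, -0.0861, 0.0, -0.0407, 0, 0.0, 0.0, 0.0, -0.1047, -0.0, -0.0403, 0, 0.0, 0.0, 0.0, -0.1231, 0.0, -0.0372, 0, 0.0, 0.0, 0.0, -0.1407, 0.0, -0.0315, 0, 0.0, 0.0, 0.0, -0.1574, -0.0, -0.0232, 0, 0.0, 0.0, 0.0, -0.1726, 0.0, -0.0125, 0, 0.0, 0.0, 0.0, -0.1861, 0.0, 0.0003, 0, 0.0, 0.0, 0.0, -0.1976, -0.0, 0.0149, 0, 0.0, 0.0, 0.0, -0.2067, -0.0, 0.0311, 0, 0.0, 0.0, 0.0, -0.2135, -0.0, 0.0484, 0, 0.0, 0.0, 0.0, -0.2175, -0.0, 0.0666, 0, 0.0, 0.0, 0.0, -0.2189, -0.0, 0.0851, 0, 0.0, 0.0, 0.0, -0.2189, 0.0, 0.0876, 0]
```

play_rows(
  plan=[0,0,0,0,0,-0.06,0.6,0,0,0,0,0,-0.12,0.6,0,0,90,-0.0584,0.1507,-0.1262,0.6,0,0,90,-0.0584,0.1507,-0.1262,0.6,0,0,90,-0.0584,0.1507,-0.1262,0.6,0,0,90,-0.0584,0.1507,-0.1262,0.6,0,0,90,-0.0584,0.1507,-0.1262,0.6,0,0,90,-0.0584,0.1507,-0.1262,0.6,0,0,90,-0.0584,0.1507,-0.1262,0.6,0,0,90,-0.0584,0.1507,-0.1262,0.6,0,0,90,-0.0584,0.1507,-0.1262,0.6,0,0,90,-0.0584,0.1507,-0.1262,0.6,0,0,90,-0.0584,0.1507,-0.1262,0.6,0,0,90,-0.0584,0.1507,-0.1262,0.6],
)

```text
clock: 38.88
position: [0.6576, 0.1982, 0.2786]
ee_rot: [0.998, 0.065, -0.0, 0.0]
ft_force: [0.1, -0.5, 0.2]
grip_width: 0.599
grasp_force: 0.0
```

Run:
```python
from lime import *
o=status.get_obs();print(o['clock'],o['position'],o['ee_rot'].round(3),o['joint_pos'].round(2))
print(rel([(P(PR,.0548-.126*np.cos(2.4),0,.158),down(PR[2]),.6)]))
```

```text
38.875 [0.65755793 0.19816105 0.27862231] [ 0.998  0.065 -0.     0.   ] [ 0.08  0.55 -0.7   1.19  0.34  1.52 -2.  ]
[0.0, 0.0, 0.0, -0.0002, 0.0004, 0.1206, 0.6]
```

play_rows(
  plan=[0,0,0,0,0,0.04,0.6,0,0,0,0,0,0.08,0.6,0,0,0,0,0,0.11,0.6,0,0,0,0,0,0.12,0.6,0,0,0,0,0,0.12,0.3,0,0,0,0,0,0.12,0,0,0,0,0,0,0.12,0,0,0,0,0,0,0.12,0,0,0,0,0,0,0.12,0],
  squeeze=30,
)

```text
clock: 40.0
position: [0.6584, 0.1995, 0.1606]
ee_rot: [0.998, 0.065, 0.002, -0.001]
ft_force: [3.8, 6.1, 4.4]
grip_width: 0.152
grasp_force: 33.1
```

Gripped. Leading the flap shut.

play_rows(
  plan=[0,0,0,-0.0109,0,-0.0105,0,0,0,0,-0.0229,0,-0.0196,0,0,0,0,-0.0359,0,-0.0273,0,0,0,0,-0.0498,0,-0.0333,0,0,0,0,-0.0677,0,-0.0383,0,0,0,0,-0.0861,0,-0.0407,0,0,0,0,-0.1047,0,-0.0403,0,0,0,0,-0.1231,0,-0.0372,0,0,0,0,-0.1407,0,-0.0315,0,0,0,0,-0.1574,0,-0.0232,0,0,0,0,-0.1726,0,-0.0125,0,0,0,0,-0.1861,0,0.0003,0,0,0,0,-0.1976,0,0.0149,0,0,0,0,-0.2067,0,0.0311,0,0,0,0,-0.2135,0,0.0484,0,0,0,0,-0.2175,0,0.0666,0,0,0,0,-0.2189,0,0.0851,0,0,0,0,-0.2189,0,0.088,0,0,0,0,-0.2189,0,0.088,0,0,0,0,-0.2189,0,0.088,0],
)

```text
clock: 42.5
position: [0.4404, 0.1697, 0.0714]
ee_rot: [0.998, 0.065, -0.0, 0.0]
ft_force: [-4.1, -2.3, 3.2]
grip_width: 0.152
grasp_force: 64.9
```

play_rows(
  plan=[0,0,0,0,0,0.002,0,0,0,0,0,0,0.004,0,0,0,0,0,0,0.004,0],
)

```text
clock: 42.88
position: [0.4404, 0.1697, 0.0673]
ee_rot: [0.998, 0.065, -0.0, 0.0]
ft_force: [-5.5, -2.0, 3.5]
grip_width: 0.153
grasp_force: 65.1
```

play_rows(
  plan=[0,0,0,0,0,0.002,0,0,0,0,0,0,0.004,0,0,0,0,0,0,0.006,0,0,0,0,0,0,0.006,0],
)

```text
clock: 43.38
position: [0.4412, 0.1698, 0.0615]
ee_rot: [0.998, 0.065, 0.001, 0.0]
ft_force: [-0.8, -1.6, 2.8]
grip_width: 0.153
grasp_force: 64.9
```

Run:
```python
from h import *
o=status.get_obs();print(o['position'],o['ft_force'].round(1))
m=snap('side','s9.png',(220,150,420,300),4)
```

```text
[0.44120555 0.16980044 0.06145388] [-0.8 -1.6  2.8]
```

View pics/s9.png

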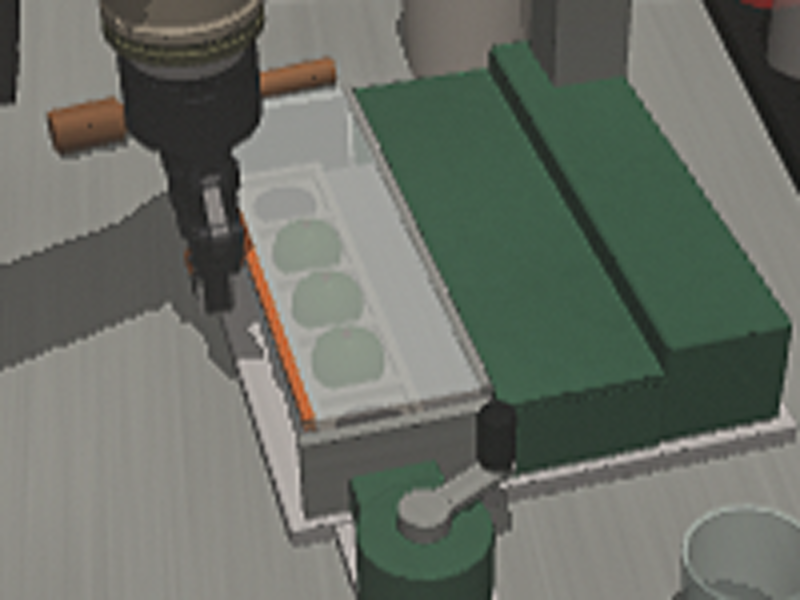

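The flap edge corner is at side pixel (297,256), the same as at the start, so it looks shut. I'll release, lift, and compare with the first images.

play_rows(
  plan=[0,0,0,0,0,0,0.6,0,0,0,0,0,0,0.6,0,0,0,0,0,0,0.6,0,0,0,0,0,-0.06,0.6,0,0,0,0,0,-0.12,0.6,0,0,0,-0.06,0,-0.18,0.6,0,0,0,-0.06,0.06,-0.2,0.6,0,0,0,-0.06,0.12,-0.2,0.6,0,0,0,-0.06,0.18,-0.2,0.6,0,0,0,-0.06,0.24,-0.2,0.6,0,0,0,-0.06,0.3,-0.2,0.6,0,0,0,-0.06,0.36,-0.2,0.6,0,0,0,-0.06,0.36,-0.2,0.6],
)

```text
clock: 45.05
position: [0.4268, -0.199, 0.2603]
ee_rot: [0.998, 0.061, -0.001, -0.0]
ft_force: [-0.4, 1.2, -0.6]
grip_width: 0.598
grasp_force: 0.0
```

Run:
```python
from h import *
o=status.get_obs();print(o['clock'],o['position'],o['ft_force'].round(1))
snap('side','s10.png');snap('top','t10.png')
for c,a,b in(('side','raw_side0','raw_s10'),('top','raw_top0','raw_t10')):
    m=viewer.camera_model(c)
    print(c,'handle v motion per rad', np.subtract(proj(m,P(PR,.0548-.135*np.cos(.1),0,.078+.135*np.sin(.1))),proj(m,P(PR,.0548-.135,0,.078))))
    L=[]
    for f in(a,b):
        im=cv2.imread(f'pics/{f}.png');hsv=cv2.cvtColor(im,cv2.COLOR_BGR2HSV);g=cv2.inRange(hsv,(5,120,60),(18,255,255))
        k=np.zeros_like(g)
        if c=='side': k[165:262,260:305]=1
        else: k[255:290,205:350]=1
        g=g*k; v,u=np.nonzero(g); L.append((len(u),u.mean(),v.mean()))
    print(L)
s=cv2.imread('pics/raw_s10.png')[150:300,240:420];t=cv2.imread('pics/raw_t10.png')[200:300,190:390]
z=np.zeros((600,800,3),np.uint8);z[:300,:360]=cv2.resize(s,(360,300));z[:300,400:760]=cv2.resize(cv2.imread('pics/raw_side0.png')[150:300,240:420],(360,300));z[300:,:600]=cv2.resize(t,(600,300));cv2.imwrite('pics/fin.png',z)
```

```text
45.05 [ 0.42675755 -0.19904568  0.26034541] [-0.4  1.2 -0.6]
side handle v motion per rad [-0.23233768 -4.63433319]
[(454, np.float64(281.2378854625551), np.float64(201.69162995594715)), (207, np.float64(291.42028985507244), np.float64(211.12077294685992))]
top handle v motion per rad [-0.57588325 -0.54520252]
[(263, np.float64(277.3422053231939), np.float64(270.6197718631179)), (269, np.float64(276.453531598513), np.float64(270.7769516728625))]
```

View pics/fin.png

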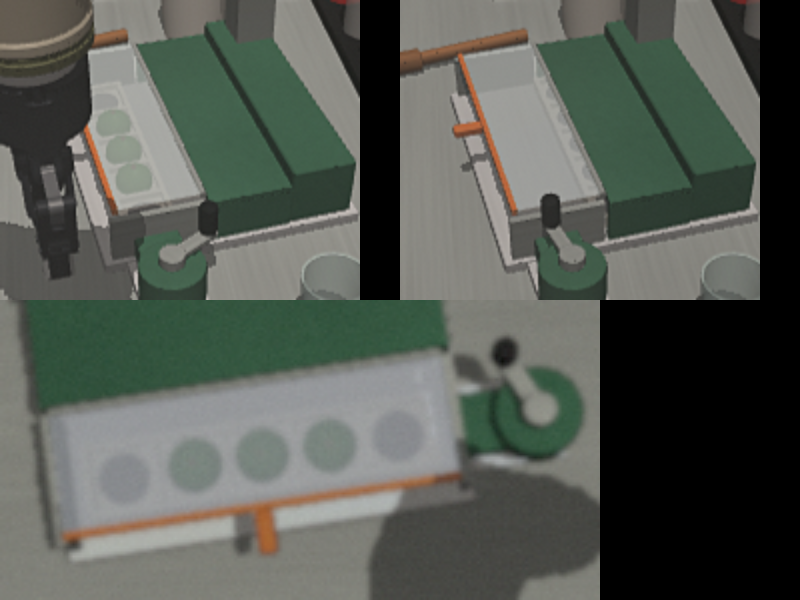

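Limes show in pockets 2–4 through the flap, but the arm blocks the side view of the handle. I'll move clear and re-measure.

play_rows(
  plan=[0,0,0,-0.04,0.05,0,0.6,0,0,0,-0.08,0.1,0,0.6,0,0,0,-0.12,0.15,0,0.6,0,0,0,-0.15,0.2,0,0.6,0,0,0,-0.18,0.25,0,0.6,0,0,0,-0.2,0.3,0,0.6,0,0,0,-0.2,0.3,0,0.6,0,0,0,-0.2,0.3,0,0.6],
)

```text
clock: 46.15
position: [0.2695, -0.5167, 0.2611]
ee_rot: [0.998, 0.066, 0.0, -0.0]
ft_force: [0.0, 0.2, 0.7]
grip_width: 0.603
grasp_force: 0.0
```

Run:
```python
from h import *
o=status.get_obs();print(o['clock'],o['position'])
snap('side','s11.png')
a,b=[cv2.imread(f'pics/raw_{f}.png') for f in('side0','s11')]
for nm,(x0,y0,x1,y1) in dict(tab=(262,205,290,222),edgeN=(284,225,302,256),edgeF=(266,172,284,200),hood=(335,215,390,255)).items():
    r=cv2.matchTemplate(b[y0-8:y1+8,x0-8:x1+8],a[y0:y1,x0:x1],cv2.TM_CCOEFF_NORMED);_,s,_,l=cv2.minMaxLoc(r);print(nm,s,l[0]-8,l[1]-8)
    L=[]
    for im in(a,b):
        g=cv2.inRange(cv2.cvtColor(im,cv2.COLOR_BGR2HSV),(5,120,60),(18,255,255))[y0:y1,x0:x1];v,u=np.nonzero(g);L.append((len(u),round(u.mean()+x0,2),round(v.mean()+y0,2)) if len(u) else 0)
    print(L)
```

```text
46.15 [ 0.26954809 -0.5167261   0.26109875]
tab 0.9549481868743896 0 0
[(125, np.float64(276.86), np.float64(213.51)), (130, np.float64(276.72), np.float64(213.39))]
edgeN 0.9483537673950195 0 0
[(94, np.float64(291.51), np.float64(239.93)), (97, np.float64(291.62), np.float64(239.97))]
edgeF 0.9844943881034851 0 0
[(101, np.float64(272.64), np.float64(182.64)), (104, np.float64(272.71), np.float64(182.6))]
hood 0.9625729322433472 0 0
[0, 0]
```

The tab shifted by 0.1 px from its shut position (about 0.003 rad), so the guard is shut. Handing in.

```bash
python3 -c "
from workcell import manip
print(manip.hand_in())"
```

```text
the job is handed in; nothing more can be done
None
```

The press is ready and the job is handed in, with no verdict returned: crank at about 21.45 rad, all three lime halves seated in pockets 2–4, the guard shut to about 0.003 rad, and no bystander or look-alike handled, at 46 s on the clock.

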